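# High-voltage test of a small lot of power transistors under a sliding guard

## Robot

A 6-joint arm with a two-finger parallel gripper is mounted at the origin on a cart in front of the work surface, level with it; the furniture and walls round the work are solid. World frame = base frame: x ahead of the robot, y to its left, z up, the work surface at z = 0. Lengths are in m, angles in degrees, forces in N, time in s.
With the tool pointing down it reaches from about 0.375 to 0.9 m from the base axis. Payload 3.1 kg.
Tool frame: the origin (TCP) lies at the very end of the fingers, on their centre line; the grasp point (between the pads) lies 19 mm behind it; z points along the fingers, y is the line along which they close (so a half turn about z gives the same grasp; the last joint's range is limited). The gripper opens to 87 mm and grips with 3 to 60 N. Pads are 19 mm wide; open, the fingers measure 117 mm over their backs; the gripper's body (75 mm by 190 mm) begins 51 mm behind the grasp point.
Start: joints at [-75.888, 30.224, 82.088, -0, 67.689, -10.227], TCP at [0.258, -0.569, 0.223] pointing down, gripper open.
Joint ranges: [-176.69, 176.69], [-43.24, 126.21], [12.49, 139.97], [-82, 262], [0, 151.66], [-163.58, 163.58]. Speed limits (degrees/s): [159.86, 159.86, 180, 180, 180, 180].

## Interface

Orientations are given as a 3x3 rotation matrix whose columns are the frame's x, y, z axes.
In Python, from rig import bot gives the robot as it stands.
- The arm moves only by the tool move_arm, never from a script. Its argument "increments" is a list of rows, each an object with "xyz": the shift along the tool's x, y, z in mm, a list of three; "roll": the turn about the tool's z in rad; "grip": the opening in per cent of the stroke, from 0 (shut) to 100 (fully open). A call has 1 to 5 rows; each row shifts and turns the commanded pose from where the row before left it, along the tool's axes as they then stand; what a row does not reach is not made up. A row lasts 1/12 s, in which the tool goes at most 41.7 mm and 7.16 degrees, less where a joint would pass 70% of its speed; a pose out of reach is approached as far as the arm can. A call is refused whole if a number of a shift passes 41.7 or a number of a turn 0.125, either way. A call with a gripper value outside its range is refused whole. The fingers move at their own pace and stop on an object; the grip force is fixed at half the most. Time passes only in rows, so rows that do not move let the fingers close. It gives the time, the measured TCP pose, the force, the opening and the grip force at its end, in the units of the state.
- bot.read_state(): the state, without advancing time (a new reading comes with each control period).
- bot.capture(name): name is "side" or "top" or "wrist"; returns (picture, depth): 480x640x3 uint8, red, green, blue; 480x640 float32, m along the optical axis (not along the pixel's ray), 0 where there is no reading.
- bot.camera_model(name): a dict with "intrinsics" (3x3 intrinsics, pixels), "rvec" (rotation vector, rad) and "tvec" (3), from world to camera coordinates, as OpenCV has them; the wrist camera has in their place "tool_from_camera" (4x4, takes a point from camera to tool coordinates, whose origin is the TCP and whose axes are the flange's). Camera axes: x right, y down, z forward; pixel columns grow to the right and rows downward; lengths in m; the calibration is good to about 2 mm. A picture is of the moment at which its call begins: read the wrist's pose just before it. camera_model takes no time and is no camera call.
- bot.hand_in(): hands the job in; it is judged then, once.
Trained networks look in the newest picture that a camera, given by its name, has taken for a name from the list of things; names that differ only in an ending like _2 or _b are one class to them, and where a whole thing is asked for, a point or a joint stands for the part that bears it (a point fixed in the world has none). Each returns a list of dicts, best first, with "conf" (0 to 1); they miss things now and then, are a little off and sometimes report something else, mostly with a low value. They report only what shows in the picture. A call takes as long as a camera call.
- bot.spot_in(label, camera): "at" ([x, y, z] in m, in the coordinates of the camera as it stood for that picture, good to about 4 mm: the middle of the surface that is visible of it).
- bot.trace(label, camera): "mask" (480x640 bool, what is visible of it).
The state is a dict: "time_s": time; "joint_positions": joint angles; "qvel": joint speeds; "tau": joint torques, N m; "position": TCP position; "tcp_rot": TCP orientation; "force": force on the tool from outside, world axes, zero at the start; "moment": the same for the moment, N m; "opening": opening from 0.0 (shut) to 1.0 (fully open); "grasp_force": force on a finger pad.
Only numpy, scipy, OpenCV 4.12 (cv2) and the standard library are available. Lean on these libraries where they do the work, as an engineer would, in place of code of your own. Each camera call takes 0.05 s, during which the arm holds its last target. There are 200 camera calls.

## Task

Run the lot of metal-can transistors lying on the paper lot card through the high-voltage test fixture: slide its clear guard open, lay every transistor flat in a contact nest of its own, slide the guard fully shut and, only then, press the START button on the pod; afterwards take them out, lay them flat side by side on the dark antistatic foam, and leave the guard fully shut. Their glass seals crack easily, so hold them lightly and never squeeze or push one with more than about 10 N; ease the guard along without slamming it or forcing it (no more than 25 N on a finger), and leave the other things on the bench where they are.

Things in the scene. Friction and masses are not known exactly. Their poses are not given: they have to be found in the camera images.
- transistor_0: metal-can power transistor, can up: lozenge flange 24 x 36 mm (long way along its y), 2 mm thick, with a round can 21.6 mm across, top 9 mm above the underside; about 12 g. Origin: centre of the underside. Starts on the card or is absent (2 or 3 present). Pinch the can from above, tips 4 mm above what it lies on: 3 to 6 N holds it; both fingers together may bear on it with at most 20 N
- transistor_1: metal-can power transistor, can up: lozenge flange 24 x 36 mm (long way along its y), 2 mm thick, with a round can 21.6 mm across, top 9 mm above the underside; about 12 g. Origin: centre of the underside. Starts on the card or is absent (2 or 3 present). Pinch the can from above, tips 4 mm above what it lies on: 3 to 6 N holds it; both fingers together may bear on it with at most 20 N
- transistor_2: metal-can power transistor, can up: lozenge flange 24 x 36 mm (long way along its y), 2 mm thick, with a round can 21.6 mm across, top 9 mm above the underside; about 12 g. Origin: centre of the underside. Starts on the card or is absent (2 or 3 present). Pinch the can from above, tips 4 mm above what it lies on: 3 to 6 N holds it; both fingers together may bear on it with at most 20 N
- fixture: fixed test fixture, 250 mm deep (x, front at -x), 216 mm wide (y), on feet; origin: centre of its footprint. Front half: open chamber, inside x = -117 to -5 mm, y = +-100 mm, floor z = 33 mm, walls' top 69 mm; side rails' top 83 mm. Rear half: black housing, top 69 mm, over which the opened guard slides. Left (+y) of the chamber a black pod (top 65 mm) with the START button
- nest_0 (a point): floor centre of the right nest (fixture x = -61, y = -58, z = 33 mm; axes as the fixture's). A nest is a shallow pocket 33 mm (x) by 45 mm (y) between black ribs 4 mm wide and 3 mm high: a transistor goes in with its long way along y and 4 mm to spare all round; any transistor in any nest
- nest_1 (a point): the same for the middle nest (y = 0)
- nest_2 (a point): the same for the left nest (y = +58 mm)
- guard (a joint): how far the guard is open, m: 0 fully shut (chamber covered), 0.112 fully open. A clear 4 mm sheet, 124 x 197 mm, top at z = 77 mm, that slides along the fixture's +x to open, with about 1.2 N of friction, stays where it is left and carries a bar pull. Starts shut or up to 25 mm open
- guard_pull (a point): middle of the top edge of the guard's aluminium bar pull, 13 mm behind the guard's front edge: 90 mm long along the fixture's y, 10 mm thick in x, 28 mm tall above the sheet (top at z = 105 mm); moves with the guard. Pinch it from above across its 10 mm, tips 10 to 25 mm below this point
- start (a joint): travel of the START button, m: 0 out, 0.005 fully down; a spring pushes it back (about 1 N to start, 4.6 N fully down). It counts as pressed from 3.5 mm
- start_top (a point): centre of the top of the START button, a grey round cap 21 mm in diameter on the pod, pressed straight down; top at z = 76 mm when out
- card: the lot card, a fixed flat paper card 88 mm (x) x 146 mm (y), 1 mm thick; origin at the centre of its underside. It and the foam lie side by side at the bench's left corner, in either order
- foam: the dark grey antistatic foam sheet for tested parts, fixed, firm, empty at the start: 88 mm (x) x 146 mm (y), 5 mm thick, no rim; origin at the centre of its underside
- flux: a bystander: small yellow bottle with a black cap, 74 mm tall, 32 mm across, standing behind the card and foam; origin at its foot
- glue: a bystander: small blue bottle with a white cap, 59 mm tall, 28 mm across, standing near the yellow one; origin at its foot

How it is judged:
By the outcome, as a careful person would: the job done as asked, in the order asked, and still so for the second after the job is handed in, with the robot touching nothing.
Of transistor_0, transistor_1, transistor_2 only 2 to 3 are there at a start; the rules pass over those that are not, and their reading is None.
At some moment in a run one of transistor_0, transistor_1, transistor_2 may be knocked a few centimetres aside while the robot is not near it.
It also fails if it takes over 210 s, if anything falls off the work surface, if the arm or the gripper's body presses on something with over 40 N, if the wrist force passes 120 N, or if a joint passes its speed limit or range.

## Working session

There is one attempt and no reset: what is moved stays moved. The work goes in short steps, Python scripts to look and compute and a tool call to move; the robot and the scene stay as the last step left them, time stands still between calls to the robot, and variables do not carry over. Pictures are saved under pics/ and viewed, at most 14 in all, crops included, and the job is handed in when it is done.

Besides the shell and the picture viewer there is one more tool, called after "Request:" as a command line: name --argument value ..., lists and objects as JSON in quotes. move_arm: Moves the arm, as the interface text tells. Its arguments: {"type":"object","properties":{"increments":{"type":"array"}},"required":["increments"]}

```bash
ls; mkdir -p pics
cat > h.py <<'E'
import numpy as np, cv2
from rig import bot
def cam(n, st=None):
    m=bot.camera_model(n); K=np.array(m["intrinsics"],float)
    T=np.eye(4)
    if n=="wrist":
        st=st or bot.read_state(); W=np.eye(4); W[:3,:3]=np.array(st["tcp_rot"]); W[:3,3]=st["position"]
        T=W@np.array(m["tool_from_camera"])
    else:
        R=cv2.Rodrigues(np.array(m["rvec"],float))[0]; T[:3,:3]=R.T; T[:3,3]=-R.T@np.array(m["tvec"],float).ravel()
    return K,T
def shot(n,save=None):
    st=bot.read_state(); K,T=cam(n,st); im,d=bot.capture(n)
    if save: cv2.imwrite("pics/"+save,im[...,::-1])
    return im,d,K,T
def w(T,p): return T[:3,:3]@np.asarray(p,float)+T[:3,3]
def cloud(mask,d,K,T):
    v,u=np.nonzero(mask&(d>0)); z=d[v,u]
    P=np.c_[(u-K[0,2])/K[0,0]*z,(v-K[1,2])/K[1,1]*z,z]
    return P@T[:3,:3].T+T[:3,3]
E
python3 - <<'E'
from h import *
st=bot.read_state(); print({k:np.round(v,3).tolist() for k,v in st.items()})
for n in ["top","side"]:
    im,d,K,T=shot(n,n+"0.png"); print(n,np.round(T,3).tolist(),K[0,0])
    for l in ["transistor_0","fixture","guard","guard_pull","start","start_top","card","foam","flux","glue"]:
        try: print(l,[(round(r["conf"],2),np.round(w(T,r["at"]),3).tolist()) for r in bot.spot_in(l,n)])
        except Exception as e: print(l,e)
E
```

```text
pics
{'time_s': 0.0, 'joint_positions': [-75.89, 30.279, 82.157, -0.0, 67.689, -10.228], 'qvel': [0.146, -0.091, 0.015, 0.116, -0.097, -0.053], 'tau': [-0.001, -44.005, -17.659, 0.063, 0.058, -0.0], 'position': [0.257, -0.569, 0.222], 'tcp_rot': [[0.911, 0.412, -0.001], [0.412, -0.911, 0.002], [0.0, -0.002, -1.0]], 'force': [0.052, -1.372, -0.068], 'moment': [-0.002, 0.009, -0.0], 'grasp_force': 0.0, 'opening': 0.999}
top [[-0.001, -0.997, 0.081, 0.522], [-1.0, 0.003, 0.026, -0.084], [-0.027, -0.081, -0.996, 1.116], [0.0, 0.0, 0.0, 1.0]] 611.9180230939045
transistor_0 [(0.7, [0.443, 0.077, 0.007]), (0.59, [0.508, 0.134, 0.004]), (0.18, [0.478, 0.1, 0.005])]
fixture [(0.65, [0.661, -0.262, 0.076]), (0.25, [0.44, 0.079, 0.005])]
guard [(0.71, [0.633, -0.235, 0.076]), (0.26, [0.658, -0.264, 0.074])]
guard_pull [(0.61, [0.633, -0.237, 0.081])]
start [(0.67, [0.742, -0.164, 0.075])]
start_top [(0.44, [0.742, -0.157, 0.075])]
card [(0.88, [0.477, 0.096, 0.003])]
foam [(0.91, [0.563, 0.048, 0.002])]
flux [(0.85, [0.725, -0.045, 0.057])]
glue [(0.74, [0.509, 0.13, 0.008]), (0.68, [0.786, -0.046, 0.044])]
side [[-0.998, 0.053, -0.044, 0.646], [0.066, 0.558, -0.827, 0.675], [-0.019, -0.828, -0.561, 0.602], [0.0, 0.0, 0.0, 1.0]] 603.4445922834511
transistor_0 [(0.81, [0.438, 0.086, 0.005]), (0.53, [0.511, 0.138, 0.005])]
fixture [(0.92, [0.659, -0.206, 0.066])]
guard [(0.64, [0.637, -0.222, 0.074]), (0.16, [0.75, -0.156, 0.076])]
guard_pull [(0.64, [0.638, -0.224, 0.076])]
start [(0.48, [0.664, -0.211, 0.069])]
start_top [(0.5, [0.749, -0.155, 0.076])]
card [(0.46, [0.571, 0.06, 0.006])]
foam [(0.63, [0.567, 0.057, 0.005])]
flux [(0.97, [0.732, -0.033, 0.04])]
glue [(0.8, [0.794, -0.038, 0.027])]
```

View pics/top0.png

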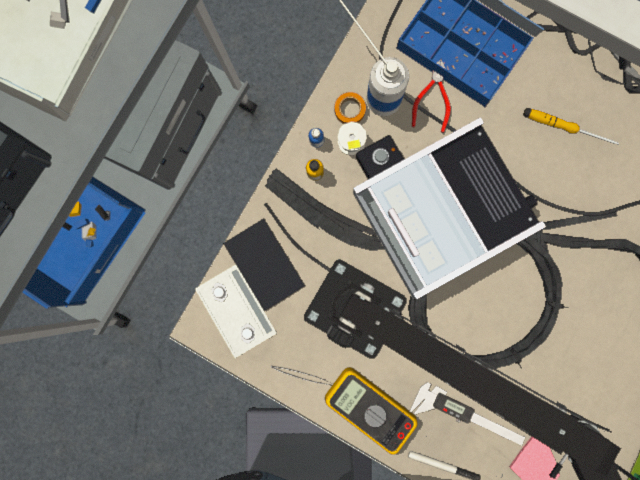

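View pics/side0.png

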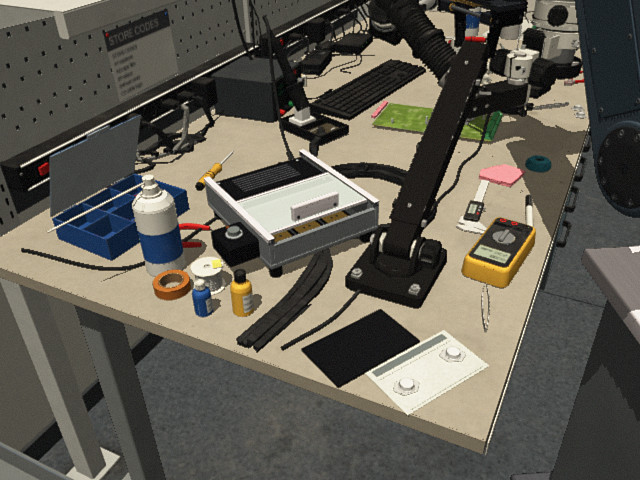

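Run:
```python
from h import *
im,d,K,T=shot("top")
P=np.full((480,640,3),np.nan); 
v,u=np.mgrid[:480,:640]; C=np.stack([(u-K[0,2])/K[0,0]*d,(v-K[1,2])/K[1,1]*d,d],-1)@T[:3,:3].T+T[:3,3]
np.save("top0.npy",C)
for (c,r) in [(340,265),(310,310),(370,350),(400,300),(345,300),(360,310),(340,330),(385,312),(430,340),(500,385),(560,425),(605,450),(615,465),(630,475),(315,165),(317,135),(387,85),(350,138),(380,155),(364,145),(358,190),(482,122),(418,292),(541,228),(219,291),(247,333),(405,232),(383,155)]:
    print((c,r),np.round(C[r,c],3).tolist(), im[r,c].tolist())
for n in ["card","foam","transistor_0","guard_pull","start_top"]:
    for r in bot.trace(n,"top"):
        m=r["mask"]; p=cloud(m,d,K,T); 
        (cx,cy),(a,b),an=cv2.minAreaRect(p[:,:2].astype(np.float32)*1000)
        print(n,round(r["conf"],2),m.sum(),np.round(np.median(p,0),4).tolist(),"rect",round(cx),round(cy),round(a),round(b),round(an,1))
```

```text
(340, 265) [0.559, -0.088, 0.032] [167, 178, 171]
(310, 310) [0.479, -0.034, 0.018] [55, 53, 53]
(370, 350) [0.411, -0.14, 0.033] [179, 189, 184]
(400, 300) [0.497, -0.194, 0.029] [166, 177, 172]
(345, 300) [0.498, -0.097, 0.035] [52, 51, 51]
(360, 310) [0.482, -0.121, 0.085] [47, 46, 45]
(340, 330) [0.448, -0.088, 0.074] [39, 37, 41]
(385, 312) [0.48, -0.161, 0.109] [54, 50, 49]
(430, 340) [0.438, -0.227, 0.149] [47, 43, 45]
(500, 385) [0.379, -0.318, 0.21] [52, 47, 46]
(560, 425) [0.333, -0.386, 0.255] [48, 46, 40]
(605, 450) [0.307, -0.435, 0.282] [44, 42, 40]
(615, 465) [0.218, -0.555, 0.033] [40, 40, 41]
(630, 475) [0.212, -0.564, 0.067] [34, 34, 36]
(315, 165) [0.731, -0.045, 0.071] [79, 77, 74]
(317, 135) [0.787, -0.048, 0.058] [212, 205, 185]
(387, 85) [0.849, -0.165, 0.138] [235, 232, 224]
(350, 138) [0.787, -0.107, 0.033] [228, 227, 215]
(380, 155) [0.747, -0.157, 0.076] [142, 149, 145]
(364, 145) [0.782, -0.133, -0.001] [137, 129, 116]
(358, 190) [0.685, -0.119, 0.081] [239, 238, 238]
(482, 122) [0.802, -0.332, 0.08] [236, 232, 233]
(418, 292) [0.512, -0.218, 0.083] [240, 240, 238]
(541, 228) [0.619, -0.427, 0.078] [232, 226, 227]
(219, 291) [0.513, 0.131, 0.009] [238, 242, 239]
(247, 333) [0.438, 0.08, 0.008] [237, 242, 239]
(405, 232) [0.611, -0.195, 0.105] [237, 231, 229]
(383, 155) [0.746, -0.162, 0.077] [137, 142, 138]
card 0.69 3333 [0.4768, 0.1024, 0.0] rect 478 102 147 88 31.1
foam 0.82 3921 [0.5603, 0.0503, 0.0038] rect 561 52 149 91 32.3
transistor_0 0.64 215 [0.4379, 0.0789, 0.0046] rect 438 80 34 24 0.3
transistor_0 0.51 204 [0.5113, 0.1309, 0.0045] rect 511 132 33 24 17.2
guard_pull 0.7 8440 [0.6339, -0.2363, 0.0758] rect 636 -237 196 128 29.4
start_top 0.46 103 [0.746, -0.1591, 0.0746] rect 746 -159 18 18 19.9
start_top 0.28 20317 [0.6599, -0.2629, 0.0721] rect 687 -270 292 279 29.1
```

Run:
```python
from h import *
im,d,K,T=shot("side"); A=cloud(np.ones_like(d,bool),d,K,T)
im2,d2,K2,T2=shot("wrist","wrist0.png"); B=cloud(np.ones_like(d2,bool),d2,K2,T2)
P=np.r_[A,np.load("top0.npy").reshape(-1,3)]
P=P[(P[:,2]>-.02)&(P[:,2]<1.2)]
xs=np.arange(0,1.0,.05); ys=np.arange(.25,-.85,-.05)
print("x\\y",[round(100*y) for y in ys])
for x in xs[::-1]:
    row=[]
    for y in ys:
        q=P[(abs(P[:,0]-x)<.025)&(abs(P[:,1]-y)<.025),2]
        row.append("%3d"%(100*np.percentile(q,99)) if len(q)>3 else "  .")
    print("%3d"%(100*x)," ".join(row))
# project points into side
R=T[:3,:3].T
for p in [(0.257,-.569,.222),(0.257,-.569,.42),(0,0,.3),(.307,-.435,.282)]:
    c=R@(np.array(p)-T[:3,3]); print(p,(K@c/c[2])[:2].round())
q=A[(A[:,2]>.25)&(A[:,0]>.1)]; print(q.min(0),q.max(0))
```

```text
x\y [25, 20, 15, 10, 5, 0, -5, -10, -15, -20, -25, -30, -35, -40, -45, -50, -55, -60, -65, -70, -75, -80]
 95   5   2   .   .   .   .   0  14  15  41  41   4  18  17   8   1   9  10  11  27  28  28
 90   5   .   .   .   .   .   0   1  16  41  41  40   4   7   0   0   0   5   9  11  11  27
 85   .   .   .   .   .   0   0   2  17  16   1  39  41  41  41   1   0   0   1   9  11  11
 80   .   .   .   .   0   0   5   4   6   6   8   8   8  41  41   2   1   1   0   0   0  11
 75   .   .   .   .   1   1   7   6   7   8   8   8   7   0   0   0   0   0   0   0  11  11
 70   .   .   .   0   1   1   6   8   8   8   8   7   7   7   0   0   0   0  16  24  25  25
 65   .   .   .   0   0   1   1   6  10  10   7   7   7   8   8   0   2   7  11   7  16  20
 60   .   .   0   0   0   0   0   1   7  10   7   7   8   8   8   1   2   2   2   7  11   2
 55   .   .   0   0   0   0   2   6   6   9   8   8   8   0   2   2   0   1   2   2   2   2
 50   .   0   1   0   0   0   3 111  11  10   8   0   0   0   2   2   0   0   2   2   1   2
 45   0   0   0   1   0   1   7   9  12  15  16   0   0   1   2   0   0   
[... 346 characters left out ...]
  0  19  33  33  33  30  29   .  14  19
 20   .   .   .   .   .   .   .   .   0   1   1   1   1  23  23  33  27   3   3   1   .   .
 15   .   .   .   .   0   0   0   0   0   0   0   0   0   0  22  30  32  31   3   3  11  11
 10   .   .   .   .   .   0   0   0   0   .   .   0   0   0  20  31  32  25   0   2   0   .
  5   .   .   .   .   .   .   .   0   0   .   .   .   .   0   0  28  26  19   0   0   0   0
  0   .   .   .   .   .   .   .   .   .   .   .   .   .   .   .   0  17  19   0   0   0   0
(0.257, -0.569, 0.222) [474.  51.]
(0.257, -0.569, 0.42) [486. -53.]
(0, 0, 0.3) [807. 115.]
(0.307, -0.435, 0.282) [471.  41.]
[ 0.10012776 -0.99810423  0.25000522] [1.15687858 0.09832903 0.44937503]
```

View pics/wrist0.png

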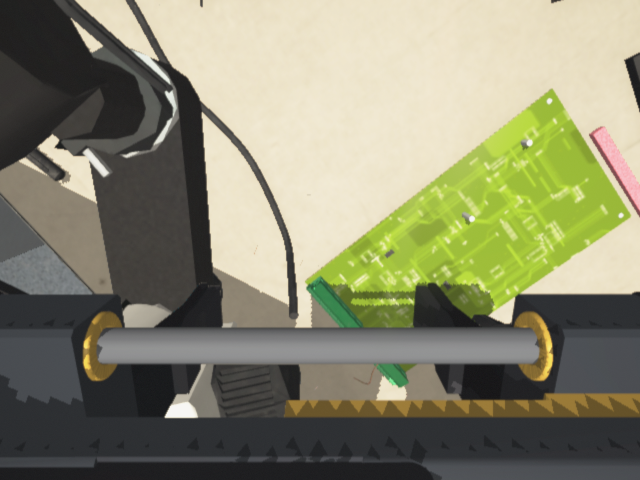

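Run:
```python
from h import *
im,d,K,T=shot("side")
v,u=np.mgrid[:480,:640]; C=np.stack([(u-K[0,2])/K[0,0]*d,(v-K[1,2])/K[1,1]*d,d],-1)@T[:3,:3].T+T[:3,3]
for (c,r) in [(590,20),(590,80),(620,60),(635,20),(600,120),(622,155),(635,190),(490,5),(480,20),(470,60),(500,8),(520,35),(520,65),(535,95),(560,70),(420,20),(570,20),(440,50)]:
    print((c,r),np.round(C[r,c],3).tolist(), im[r,c].tolist())
im,d,K,T=shot("wrist")
C=np.stack([(u-K[0,2])/K[0,0]*d,(v-K[1,2])/K[1,1]*d,d],-1)@T[:3,:3].T+T[:3,3]
print("wrist")
for (c,r) in [(20,50),(60,100),(120,60),(120,120),(150,100),(150,200),(150,270),(190,200),(100,10),(30,165),(10,10),(10,120),(50,20)]:
    print((c,r),np.round(C[r,c],3).tolist(), im[r,c].tolist())
```

```text
(590, 20) [0.285, -0.044, 0.414] [27, 36, 38]
(590, 80) [0.278, -0.025, 0.348] [32, 40, 40]
(620, 60) [0.269, 0.015, 0.384] [28, 33, 35]
(635, 20) [0.265, 0.017, 0.428] [35, 40, 43]
(600, 120) [0.27, 0.006, 0.308] [26, 27, 32]
(622, 155) [0.262, 0.058, 0.286] [22, 17, 20]
(635, 190) [0.255, 0.092, 0.258] [22, 20, 21]
(490, 5) [0.262, -0.486, 0.333] [16, 10, 12]
(480, 20) [0.272, -0.505, 0.301] [19, 23, 26]
(470, 60) [0.318, -0.39, 0.262] [33, 32, 28]
(500, 8) [0.249, -0.466, 0.331] [21, 20, 20]
(520, 35) [-0.183, -1.462, 0.001] [121, 119, 106]
(520, 65) [0.19, -0.477, 0.22] [121, 117, 103]
(535, 95) [-0.017, -0.86, 0.009] [23, 22, 24]
(560, 70) [0.081, -0.532, 0.188] [17, 14, 15]
(420, 20) [0.313, -0.855, 0.218] [49, 43, 39]
(570, 20) [0.085, -0.524, 0.29] [152, 147, 129]
(440, 50) [0.272, -0.79, 0.161] [18, 15, 13]
wrist
(20, 50) [0.313, -0.453, 0.266] [33, 33, 33]
(60, 100) [0.304, -0.465, 0.263] [44, 42, 40]
(120, 60) [0.319, -0.446, 0.198] [86, 88, 84]
(120, 120) [0.298, -0.462, 0.217] [38, 37, 36]
(150, 100) [0.309, -0.463, 0.198] [91, 95, 88]
(150, 200) [0.259, -0.471, 0.179] [70, 67, 63]
(150, 270) [0.221, -0.483, 0.179] [68, 63, 59]
(190, 200) [0.266, -0.489, 0.174] [36, 35, 34]
(100, 10) [0.343, -0.323, 0.003] [232, 221, 193]
(30, 165) [0.185, -0.296, 0.0] [237, 227, 202]
(10, 10) [0.321, -0.44, 0.254] [33, 32, 31]
(10, 120) [0.294, -0.455, 0.267] [50, 48, 46]
(50, 20) [0.323, -0.439, 0.236] [34, 34, 32]
```

Request:
move_arm --increments '[{"xyz": [0,0,-36],"roll": 0,"grip": 100},{"xyz": [0,0,-36],"roll": 0,"grip": 100},{"xyz": [0,0,-36],"roll": 0,"grip": 60},{"xyz": [0,0,-36],"roll": 0,"grip": 40},{"xyz": [0,0,-36],"roll": 0,"grip": 40}]'

```text
time_s: 2.02
position: [0.2575, -0.5691, 0.4044]
tcp_rot: [[0.911, 0.412, 0.0], [0.412, -0.911, 0.0], [0.0, -0.0, -1.0]]
force: [-0.2, 0.3, 0.1]
opening: 0.854
grasp_force: 0.0
```

Run:
```python
from h import *
C=np.load("top0.npy").reshape(-1,3)
def rect(m,n):
    p=C[m]; (cx,cy),(a,b),an=cv2.minAreaRect(p[:,:2].astype(np.float32)*1000); print(n,m.sum(),"med",np.median(p,0).round(4),"rect",round(cx,1),round(cy,1),round(a),round(b),round(an,1))
near=(abs(C[:,0]-.66)<.2)&(abs(C[:,1]+.26)<.2)&~((C[:,0]<.55)&(C[:,1]>-.19))
rect(near&(C[:,2]>.093)&(C[:,2]<.12)&(np.hypot(C[:,0]-.61,C[:,1]+.195)<.08),"pull")
rails=near&(C[:,2]>.079)&(C[:,2]<.09)&(C[:,0]*.876+C[:,1]*.48>.3)
rect(rails,"rails")
rect(near&(C[:,2]>.062)&(C[:,2]<.09)&(C[:,0]-C[:,1]>.72)&(np.hypot(C[:,0]-.746,C[:,1]+.159)>.04),"fix")
s=bot.read_state(); print(np.round(s["position"],3),np.round(s["joint_positions"],1),s["opening"])
```

```text
pull 353 med [ 0.6109 -0.1929  0.1029] rect 611.3 -193.4 90 11 29.4
rails 2231 med [ 0.6401 -0.2564  0.0814] rect 702.1 -227.1 362 283 29.0
fix 17115 med [ 0.6586 -0.2789  0.0737] rect 717.6 -245.0 352 264 29.1
[ 0.258 -0.569  0.404] [-75.9  22.1  67.1   0.   90.7 -10.2] 0.8540380924346817
```

Request:
move_arm --increments '[{"xyz": [36.7,-15.2,0],"roll": 0,"grip": 40},{"xyz": [36.7,-15.2,0],"roll": 0,"grip": 40},{"xyz": [36.7,-15.2,0],"roll": 0,"grip": 40},{"xyz": [36.7,-15.2,0],"roll": 0,"grip": 40},{"xyz": [36.7,-15.2,0],"roll": 0,"grip": 40}]'

```text
time_s: 2.43
position: [0.3943, -0.4231, 0.4027]
tcp_rot: [[0.911, 0.411, 0.0], [0.411, -0.911, -0.0], [0.0, 0.0, -1.0]]
force: [0.8, 0.0, 0.2]
opening: 0.483
grasp_force: 0.0
```

Request:
move_arm --increments '[{"xyz": [36.7,-15.2,0],"roll": 0,"grip": 40},{"xyz": [36.7,-15.2,0],"roll": 0,"grip": 40},{"xyz": [36.7,-15.2,0],"roll": 0,"grip": 40},{"xyz": [36.7,-15.2,0],"roll": 0,"grip": 40},{"xyz": [36.7,-15.2,0],"roll": 0,"grip": 40}]'

```text
time_s: 2.85
position: [0.5303, -0.2779, 0.4027]
tcp_rot: [[0.911, 0.412, 0.0], [0.412, -0.911, -0.0], [0.0, 0.0, -1.0]]
force: [0.6, -0.2, 1.1]
opening: 0.404
grasp_force: 0.0
```

Request:
move_arm --increments '[{"xyz": [36.7,-15.2,0],"roll": 0,"grip": 40},{"xyz": [36.7,-15.2,0],"roll": 0,"grip": 40},{"xyz": [36.7,-15.2,0],"roll": -0.09,"grip": 40},{"xyz": [0,0,0],"roll": 0,"grip": 40},{"xyz": [0,0,0],"roll": 0,"grip": 40}]'

```text
time_s: 3.27
position: [0.6118, -0.1907, 0.402]
tcp_rot: [[0.869, 0.496, -0.001], [0.496, -0.869, 0.0], [-0.001, -0.0, -1.0]]
force: [0.6, -0.3, 0.6]
opening: 0.4
grasp_force: 0.0
```

Run:
```python
from h import *
im,d,K,T=shot("wrist","wrist1.png")
s=bot.read_state(); print(np.round(s["position"],4),np.round(s["joint_positions"],1),s["opening"],np.round(T,3).tolist())
C=cloud(np.ones_like(d,bool),d,K,T)
m=(C[:,2]>.098)&(C[:,2]<.115)&(np.hypot(C[:,0]-.611,C[:,1]+.193)<.07)
p=C[m]; print("pull",m.sum(),cv2.minAreaRect(p[:,:2].astype(np.float32)*1000),p[:,2].mean())
```

```text
[ 0.6109 -0.1921  0.4022] [-27.4  23.7  64.9  -0.   91.4  33. ] 0.39841828194551016 [[0.495, -0.835, -0.238, 0.678], [-0.869, -0.477, -0.135, -0.153], [-0.001, 0.273, -0.962, 0.566], [0.0, 0.0, 0.0, 1.0]]
pull 621 ((615.3643798828125, -192.82191467285156), (88.3699722290039, 9.996447563171387), 29.109010696411133) 0.10561184413758196
```

View pics/wrist1.png

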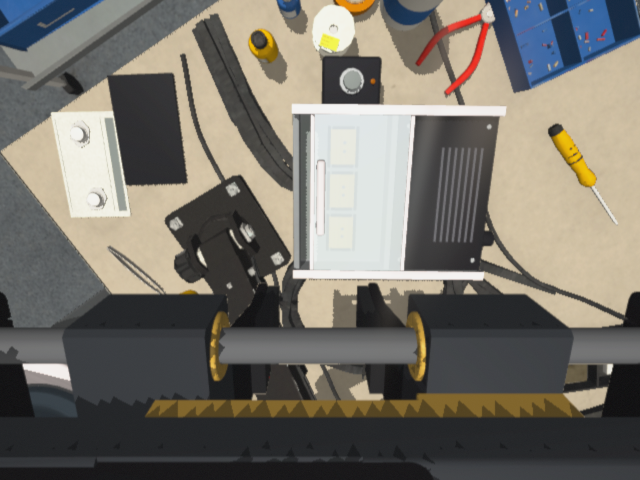

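```bash
cat >> h.py <<'E'
def rect(p):
    (cx,cy),(a,b),an=cv2.minAreaRect(p[:,:2].astype(np.float32)*1000); return round(cx,1),round(cy,1),round(a,1),round(b,1),round(an,1)
E
python3 - <<'E'
from h import *
for n in ["wrist","top"]:
    im,d,K,T=shot(n)
    v,u=np.mgrid[:480,:640]; m0=(v<290) if n=="wrist" else (v>0)
    C=cloud(m0,d,K,T)
    ax=np.array([.487,-.873]); ay=np.array([.873,.487]); q=C[:,:2]-[.6545,-.274]
    X=q@ax; Y=q@ay
    m=(C[:,2]>.0795)&(C[:,2]<.088)&(abs(X)<.14)&(abs(abs(Y)-.105)<.015)
    print(n,"rails",m.sum(),rect(C[m]), np.percentile(C[m,2],[5,50,95]).round(4))
    for r in bot.spot_in("start_top",n)[:1]: print("start",w(T,r["at"]).round(4),r["conf"])
    for r in bot.trace("start_top",n)[:1]: 
        p=cloud(r["mask"],d,K,T); p=p[p[:,2]>.07]; print("start mask",rect(p),np.median(p,0).round(4))
    for r in bot.trace("transistor_0",n)[:3]:
        p=cloud(r["mask"],d,K,T); t=p[p[:,2]>np.percentile(p[:,2],90)-.0025]; print("tr",round(r["conf"],2),r["mask"].sum(),rect(p),"top",t.mean(0).round(4),rect(t))
E
```

```text
wrist rails 3806 (658.9, -272.4, 216.2, 249.8, 29.1) [0.0821 0.0841 0.0856]
start [ 0.7517 -0.1559  0.0761] 0.57
start mask (749.3, -157.9, 19.5, 19.9, 29.8) [ 0.7493 -0.1582  0.0773]
tr 0.6 397 (516.0, 133.4, 30.2, 30.4, 76.9) top [0.5152 0.1318 0.0115] (515.2, 131.9, 18.4, 17.2, 47.8)
tr 0.54 336 (441.1, 79.7, 35.2, 25.0, 3.4) top [0.4412 0.0796 0.0115] (440.8, 80.5, 17.4, 19.3, 31.4)
top rails 940 (641.9, -247.8, 216.0, 194.9, 29.2) [0.0799 0.0818 0.0848]
start mask (745.1, -158.1, 18.2, 18.3, 34.9) [ 0.7449 -0.1582  0.0743]
tr 0.72 223 (436.5, 79.4, 34.0, 24.3, 3.7) top [0.437  0.0791 0.0104] (437.2, 78.9, 18.6, 17.4, 67.9)
tr 0.48 250 (511.0, 132.3, 37.2, 26.7, 22.5) top [0.5108 0.1308 0.0104] (512.1, 132.0, 20.5, 17.3, 12.1)
```

Request:
move_arm --increments '[{"xyz": [2,2,37],"roll": 0,"grip": 40},{"xyz": [0,0,37],"roll": 0,"grip": 40},{"xyz": [0,0,37],"roll": 0,"grip": 40},{"xyz": [0,0,37],"roll": 0,"grip": 40},{"xyz": [0,0,37],"roll": 0,"grip": 40}]'

```text
time_s: 4.13
position: [0.6133, -0.194, 0.2164]
tcp_rot: [[0.871, 0.492, 0.001], [0.492, -0.871, -0.0], [0.001, 0.001, -1.0]]
force: [0.7, 0.0, -0.4]
opening: 0.398
grasp_force: 0.0
```

Request:
move_arm --increments '[{"xyz": [0,0,37],"roll": 0,"grip": 40},{"xyz": [0,0,30],"roll": 0,"grip": 40},{"xyz": [0,0,20],"roll": 0,"grip": 40},{"xyz": [0,0,0],"roll": 0,"grip": 40}]'

```text
time_s: 4.47
position: [0.61, -0.1924, 0.1254]
tcp_rot: [[0.871, 0.492, -0.009], [0.492, -0.871, 0.005], [-0.006, -0.009, -1.0]]
force: [-1.1, 0.3, -0.8]
opening: 0.401
grasp_force: 0.0
```

Run:
```python
from h import *
im,d,K,T=shot("wrist","wrist2.png")
s=bot.read_state(); print(np.round(s["position"],4),np.round(s["tcp_rot"],3).tolist(),s["opening"])
C=cloud(np.ones_like(d,bool),d,K,T)
m=(C[:,2]>.098)&(C[:,2]<.115)&(np.hypot(C[:,0]-.614,C[:,1]+.193)<.07)
p=C[m]; print("pull",m.sum(),rect(p),p[:,2].mean())
```

```text
[ 0.6118 -0.1932  0.1282] [[0.871, 0.492, -0.005], [0.492, -0.871, 0.003], [-0.003, -0.005, -1.0]] 0.3985712965242051
pull 2638 (623.5, -188.5, 69.5, 9.8, 29.4) 0.10566689103542747
```

View pics/wrist2.png

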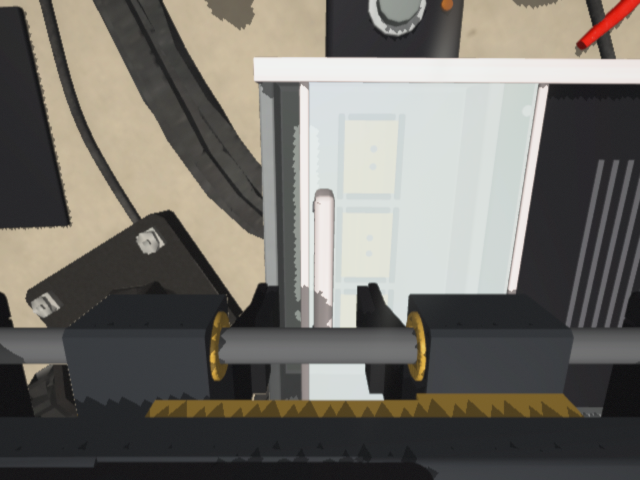

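Request:
move_arm --increments '[{"xyz": [0,0,20],"roll": 0,"grip": 40},{"xyz": [0,0,19],"roll": 0,"grip": 30},{"xyz": [0,0,0],"roll": 0,"grip": 20},{"xyz": [0,0,0],"roll": 0,"grip": 20},{"xyz": [0,0,0],"roll": 0,"grip": 20}]'

```text
time_s: 4.93
position: [0.615, -0.1943, 0.0938]
tcp_rot: [[0.87, 0.492, 0.003], [0.492, -0.87, -0.002], [0.002, 0.003, -1.0]]
force: [-0.6, 0.4, 0.2]
opening: 0.222
grasp_force: 0.0
```

Request:
move_arm --increments '[{"xyz": [0,0,0],"roll": 0,"grip": 20},{"xyz": [0,2,0],"roll": 0,"grip": 20},{"xyz": [0,3,0],"roll": 0,"grip": 20},{"xyz": [0,4,0],"roll": 0,"grip": 20},{"xyz": [0,4,0],"roll": 0,"grip": 20}]'

```text
time_s: 5.35
position: [0.6201, -0.2048, 0.0919]
tcp_rot: [[0.87, 0.492, -0.0], [0.492, -0.87, 0.0], [0.0, -0.0, -1.0]]
force: [-0.1, 1.2, 1.3]
opening: 0.201
grasp_force: 0.7
```

Request:
move_arm --increments '[{"xyz": [0,4,0],"roll": 0,"grip": 20},{"xyz": [0,4,0],"roll": 0,"grip": 20},{"xyz": [0,4,0],"roll": 0,"grip": 20},{"xyz": [0,4,0],"roll": 0,"grip": 20},{"xyz": [0,4,0],"roll": 0,"grip": 20}]'

```text
time_s: 5.77
position: [0.6299, -0.2226, 0.0914]
tcp_rot: [[0.87, 0.492, -0.0], [0.492, -0.87, 0.0], [-0.0, -0.0, -1.0]]
force: [-0.5, 1.6, 1.4]
opening: 0.2
grasp_force: 0.7
```

Request:
move_arm --increments '[{"xyz": [0,4,0],"roll": 0,"grip": 20},{"xyz": [0,4,0],"roll": 0,"grip": 20},{"xyz": [0,4,0],"roll": 0,"grip": 20},{"xyz": [0,4,0],"roll": 0,"grip": 20},{"xyz": [0,4,0],"roll": 0,"grip": 20}]'

```text
time_s: 6.18
position: [0.6396, -0.24, 0.0915]
tcp_rot: [[0.87, 0.492, -0.001], [0.492, -0.87, 0.0], [-0.0, -0.0, -1.0]]
force: [-0.9, 0.6, 0.7]
opening: 0.198
grasp_force: 0.7
```

Request:
move_arm --increments '[{"xyz": [0,4,0],"roll": 0,"grip": 20},{"xyz": [0,4,0],"roll": 0,"grip": 20},{"xyz": [0,4,0],"roll": 0,"grip": 20},{"xyz": [0,4,0],"roll": 0,"grip": 20},{"xyz": [0,4,0],"roll": 0,"grip": 20}]'

```text
time_s: 6.6
position: [0.6496, -0.2574, 0.0914]
tcp_rot: [[0.87, 0.492, -0.0], [0.492, -0.87, 0.0], [-0.0, -0.0, -1.0]]
force: [-1.4, 1.0, -0.3]
opening: 0.2
grasp_force: 0.7
```

Request:
move_arm --increments '[{"xyz": [0,3,0],"roll": 0,"grip": 20},{"xyz": [0,3,0],"roll": 0,"grip": 20},{"xyz": [0,2,0],"roll": 0,"grip": 20},{"xyz": [0,2,0],"roll": 0,"grip": 20},{"xyz": [0,1,0],"roll": 0,"grip": 20}]'

```text
time_s: 7.02
position: [0.6551, -0.2669, 0.0915]
tcp_rot: [[0.87, 0.492, 0.0], [0.492, -0.87, -0.0], [0.0, 0.0, -1.0]]
force: [-0.6, 0.3, -0.9]
opening: 0.202
grasp_force: 0.6
```

Request:
move_arm --increments '[{"xyz": [0,2,0],"roll": 0,"grip": 20},{"xyz": [0,2,0],"roll": 0,"grip": 20},{"xyz": [0,1.5,0],"roll": 0,"grip": 20},{"xyz": [0,1,0],"roll": 0,"grip": 20},{"xyz": [0,1,0],"roll": 0,"grip": 20}]'

```text
time_s: 7.43
position: [0.6587, -0.2732, 0.0916]
tcp_rot: [[0.87, 0.492, 0.0], [0.492, -0.87, -0.0], [0.0, 0.0, -1.0]]
force: [-0.8, 0.1, -1.2]
opening: 0.2
grasp_force: 0.6
```

Request:
move_arm --increments '[{"xyz": [0,1,0],"roll": 0,"grip": 20},{"xyz": [0,1,0],"roll": 0,"grip": 20},{"xyz": [0,0.5,0],"roll": 0,"grip": 20},{"xyz": [0,0.5,0],"roll": 0,"grip": 20}]'

```text
time_s: 7.77
position: [0.6602, -0.2758, 0.0915]
tcp_rot: [[0.87, 0.492, 0.0], [0.492, -0.87, 0.0], [0.0, -0.0, -1.0]]
force: [-1.2, 1.3, -0.8]
opening: 0.2
grasp_force: 0.6
```

Run:
```python
from h import *
im,d,K,T=shot("wrist","wrist3.png")
s=bot.read_state(); print(np.round(s["position"],4),s["opening"],s["grasp_force"],np.round(s["force"],1))
C=cloud(np.ones_like(d,bool),d,K,T)
m=(C[:,2]>.098)&(C[:,2]<.115)&(np.hypot(C[:,0]-.66,C[:,1]+.275)<.08)
p=C[m]; r=rect(p); print("pull",m.sum(),r)
q=p.mean(0)[:2]-[.6589,-.2724]; print("pull x in fixture",q@[.4863,-.8738])
```

```text
[ 0.6602 -0.2759  0.0915] 0.1990869257320259 0.5486444011330605 [-0.8  0.8 -0.9]
pull 4367 (660.4, -272.4, 82.9, 34.1, 11.8)
pull x in fixture 0.0010037374859555815
```

Request:
move_arm --increments '[{"xyz": [0,0.5,0],"roll": 0,"grip": 20},{"xyz": [0,0.5,0],"roll": 0,"grip": 20},{"xyz": [0,0.5,0],"roll": 0,"grip": 20},{"xyz": [0,0.5,0],"roll": 0,"grip": 20}]'

```text
time_s: 8.15
position: [0.6603, -0.2761, 0.0915]
tcp_rot: [[0.87, 0.492, -0.002], [0.492, -0.87, 0.003], [-0.001, -0.003, -1.0]]
force: [-2.3, 4.6, 2.6]
opening: 0.196
grasp_force: 3.0
```

Request:
move_arm --increments '[{"xyz": [0,0.5,0],"roll": 0,"grip": 20},{"xyz": [0,0.5,0],"roll": 0,"grip": 20},{"xyz": [0,0.5,0],"roll": 0,"grip": 20}]'

```text
time_s: 8.4
position: [0.6603, -0.2762, 0.0914]
tcp_rot: [[0.87, 0.492, -0.004], [0.492, -0.87, 0.005], [-0.001, -0.006, -1.0]]
force: [-5.2, 7.8, 4.3]
opening: 0.202
grasp_force: 4.2
```

Request:
move_arm --increments '[{"xyz": [0,0.4,0],"roll": 0,"grip": 20},{"xyz": [0,0.4,0],"roll": 0,"grip": 20},{"xyz": [0,0.4,0],"roll": 0,"grip": 20}]'

```text
time_s: 8.65
position: [0.6603, -0.2762, 0.0914]
tcp_rot: [[0.87, 0.492, -0.006], [0.492, -0.87, 0.007], [-0.002, -0.009, -1.0]]
force: [-5.4, 8.3, 5.4]
opening: 0.202
grasp_force: 5.1
```

Request:
move_arm --increments '[{"xyz": [0,-6,0],"roll": 0,"grip": 20},{"xyz": [0,0,-25],"roll": 0,"grip": 20},{"xyz": [0,0,-38],"roll": 0,"grip": 30},{"xyz": [0,0,-40],"roll": 0,"grip": 40},{"xyz": [0,0,-40],"roll": 0,"grip": 45}]'

```text
time_s: 9.07
position: [0.6601, -0.2756, 0.2361]
tcp_rot: [[0.87, 0.492, 0.002], [0.492, -0.87, -0.002], [0.001, 0.003, -1.0]]
force: [1.2, -0.0, 0.9]
opening: 0.348
grasp_force: 0.0
```

Request:
move_arm --increments '[{"xyz": [0,0,-20],"roll": 0,"grip": 45},{"xyz": [0,-38,0],"roll": 0,"grip": 45},{"xyz": [0,-38,0],"roll": 0,"grip": 45},{"xyz": [0,-38,0],"roll": 0,"grip": 45},{"xyz": [0,-38,0],"roll": 0,"grip": 45}]'

```text
time_s: 9.48
position: [0.5849, -0.1423, 0.2554]
tcp_rot: [[0.871, 0.492, 0.004], [0.492, -0.871, -0.003], [0.002, 0.004, -1.0]]
force: [0.5, 0.4, -0.5]
opening: 0.451
grasp_force: 0.0
```

Request:
move_arm --increments '[{"xyz": [0,-38,0],"roll": 0,"grip": 45},{"xyz": [0,-38,0],"roll": 0,"grip": 45},{"xyz": [0,-38,0],"roll": 0,"grip": 45},{"xyz": [0,-38,0],"roll": 0,"grip": 45},{"xyz": [0,-38,0],"roll": 0,"grip": 45}]'

```text
time_s: 9.9
position: [0.4916, 0.0237, 0.2554]
tcp_rot: [[0.871, 0.492, 0.005], [0.492, -0.871, -0.002], [0.004, 0.004, -1.0]]
force: [0.4, 0.7, 1.2]
opening: 0.449
grasp_force: 0.0
```

Request:
move_arm --increments '[{"xyz": [0,-38,0],"roll": 0,"grip": 45},{"xyz": [0,-35,30],"roll": 0,"grip": 45},{"xyz": [0,0,20],"roll": 0,"grip": 45},{"xyz": [0,0,0],"roll": 0,"grip": 45},{"xyz": [0,0,0],"roll": 0,"grip": 45}]'

```text
time_s: 10.32
position: [0.4578, 0.0835, 0.2076]
tcp_rot: [[0.87, 0.493, 0.002], [0.493, -0.87, -0.001], [0.001, 0.002, -1.0]]
force: [0.5, -0.8, 0.5]
opening: 0.446
grasp_force: 0.0
```

```bash
cat >> h.py <<'E'
def trans(n="wrist",save=None,zmin=.0):
    im,d,K,T=shot(n,save)
    for r in bot.trace("transistor_0",n):
        m=r["mask"]; p=cloud(m,d,K,T)
        if len(p)<20: continue
        h=np.percentile(p[:,2],90); t=p[p[:,2]>h-.002]; 
        c=cv2.minEnclosingCircle(t[:,:2].astype(np.float32)*1000)
        print("tr conf %.2f n %d"%(r["conf"],m.sum()),"flange rect",rect(p),"can",t.mean(0).round(4),"circ",np.round(c[0],1),round(c[1],1),"row/col",np.argwhere(m).mean(0).round())
    s=bot.read_state(); print("tcp",np.round(s["position"],4),"yang",round(float(np.degrees(np.arctan2(s["tcp_rot"][1][1],s["tcp_rot"][0][1]))),1),round(s["opening"],3),"F",np.round(s["force"],1),round(s["grasp_force"],2),"t",s["time_s"],"q6",round(s["joint_positions"][5]))
    return im,d,K,T
E
python3 - <<'E'
from h import *
trans("wrist","wrist4.png")
E
```

```text
tr conf 0.81 n 784 flange rect (440.0, 80.4, 25.4, 37.3, 85.8) can [0.4405 0.0803 0.0115] circ [440.4  80.2] 9.4 row/col [233. 311.]
tr conf 0.58 n 873 flange rect (514.7, 132.5, 34.5, 24.7, 19.1) can [0.5145 0.1323 0.0116] circ [514.5 132.3] 9.3 row/col [136. 301.]
tcp [0.4592 0.0828 0.2087] yang -60.6 0.448 F [ 0.4 -0.1 -0.8] 0.0 t 10.4167 q6 57
```

View pics/wrist4.png

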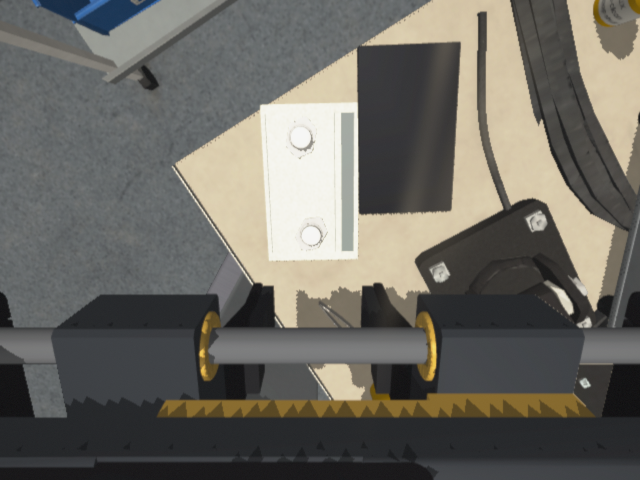

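Request:
move_arm --increments '[{"xyz": [0,0,10],"roll": -0.118,"grip": 45},{"xyz": [0,0,10],"roll": -0.118,"grip": 45},{"xyz": [0,0,10],"roll": -0.118,"grip": 45},{"xyz": [0,0,10],"roll": -0.118,"grip": 45},{"xyz": [0,0,10],"roll": -0.118,"grip": 45}]'

```text
time_s: 10.83
position: [0.4595, 0.0824, 0.1584]
tcp_rot: [[0.446, 0.895, 0.005], [0.895, -0.446, -0.001], [0.002, 0.005, -1.0]]
force: [-0.4, -0.5, 0.4]
opening: 0.449
grasp_force: 0.0
```

Request:
move_arm --increments '[{"xyz": [0,0,10],"roll": -0.118,"grip": 45},{"xyz": [0,0,10],"roll": -0.118,"grip": 45},{"xyz": [0,0,10],"roll": -0.118,"grip": 45},{"xyz": [0,0,10],"roll": -0.115,"grip": 45},{"xyz": [-33,-19,10],"roll": 0,"grip": 45}]'

```text
time_s: 11.25
position: [0.4451, 0.0515, 0.1085]
tcp_rot: [[-0.01, 1.0, 0.013], [1.0, 0.01, -0.001], [-0.001, 0.013, -1.0]]
force: [1.2, -1.3, 0.3]
opening: 0.447
grasp_force: 0.0
```

Request:
move_arm --increments '[{"xyz": [0,0,0],"roll": 0,"grip": 45},{"xyz": [0,0,0],"roll": 0,"grip": 45}]'

```text
time_s: 11.42
position: [0.4389, 0.0487, 0.1078]
tcp_rot: [[0.002, 1.0, 0.001], [1.0, -0.002, -0.0], [-0.0, 0.001, -1.0]]
force: [0.3, -1.1, 0.2]
opening: 0.448
grasp_force: 0.0
```

```bash
cat >> h.py <<'E'
def pca(n="wrist",zf=.003,save=None):
    im,d,K,T=shot(n,save); out=[]
    for r in bot.trace("transistor_0",n):
        v,u=np.nonzero(r["mask"]); D=np.c_[(u-K[0,2])/K[0,0],(v-K[1,2])/K[1,1],np.ones(len(u))]@T[:3,:3].T
        s=(zf-T[2,3])/D[:,2]; P=(T[:3,3]+D*s[:,None])[:,:2]
        e,V=np.linalg.eigh(np.cov(P.T)); a=np.degrees(np.arctan2(V[1,1],V[0,1]))
        p=cloud(r["mask"],d,K,T); h=np.percentile(p[:,2],90); t=p[p[:,2]>h-.002]
        print("conf %.2f n %d centre"%(r["conf"],len(u)),P.mean(0).round(4),"long axis",round((a+90)%180-90,1),"sd mm",np.sqrt(e).round(4)*1000,"can",t.mean(0).round(4))
E
python3 - <<'E'
from h import *
im,d,K,T=trans("wrist","wrist5.png"); pca()
E
```

```text
tr conf 0.95 n 1553 flange rect (439.6, 79.8, 25.6, 36.0, 89.9) can [0.4398 0.0805 0.0116] circ [440.   80.3] 9.5 row/col [199. 316.]
tr conf 0.65 n 1832 flange rect (513.7, 132.3, 36.3, 25.6, 18.3) can [0.5137 0.1325 0.0117] circ [513.9 132.5] 9.5 row/col [119. 430.]
tcp [0.4402 0.0497 0.1083] yang 0.0 0.449 F [ 0.6 -0.1  0.9] 0.0 t 11.5167 q6 -8
conf 0.72 n 1517 centre [0.4396 0.0804] long axis 0.6 sd mm [6.6 8.9] can [0.4399 0.0806 0.0116]
conf 0.65 n 1744 centre [0.5143 0.1326] long axis 18.9 sd mm [6.4 9. ] can [0.5137 0.1324 0.0117]
```

View pics/wrist5.png

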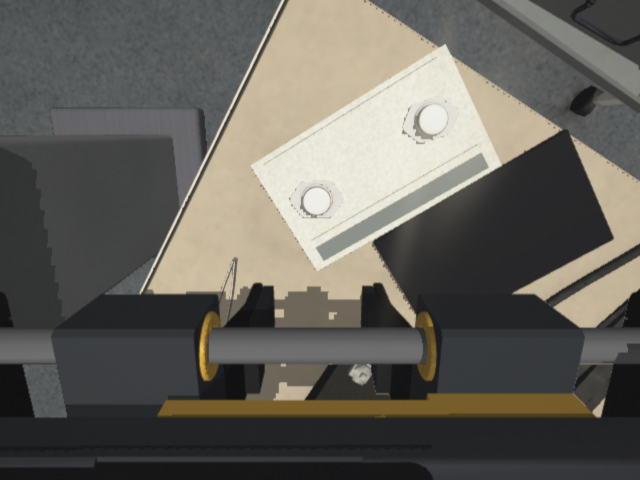

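Request:
move_arm --increments '[{"xyz": [31,0,10],"roll": 0,"grip": 45},{"xyz": [0,0,30],"roll": 0,"grip": 45},{"xyz": [0,0,30],"roll": 0,"grip": 42},{"xyz": [0,0,15],"roll": 0,"grip": 40},{"xyz": [0,0,0],"roll": 0,"grip": 40}]'

```text
time_s: 12.03
position: [0.4371, 0.0823, 0.0204]
tcp_rot: [[-0.004, 1.0, -0.004], [1.0, 0.004, 0.0], [0.0, -0.004, -1.0]]
force: [0.9, 0.3, -0.6]
opening: 0.411
grasp_force: 0.0
```

Run:
```python
from h import *
im,d,K,T=trans("wrist","wrist6.png")
cv2.imwrite("pics/crop6.png",im[200:420,150:500,::-1])
```

```text
tr conf 0.56 n 2775 flange rect (439.9, 80.3, 30.2, 31.8, 55.0) can [0.4397 0.0807 0.0115] circ [440.1  80.2] 9.8 row/col [294. 320.]
tr conf 0.56 n 3526 flange rect (513.8, 131.8, 36.3, 26.2, 15.2) can [0.5134 0.1326 0.0117] circ [513.7 132.2] 9.7 row/col [190. 482.]
tcp [0.4383 0.082  0.0225] yang 0.2 0.4 F [0.2 0.8 0.7] 0.0 t 12.1333 q6 -4
```

View pics/crop6.png

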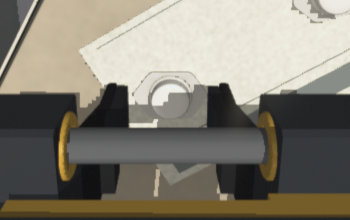

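Request:
move_arm --increments '[{"xyz": [0,0,8],"roll": 0,"grip": 40},{"xyz": [0,0,6],"roll": 0,"grip": 36},{"xyz": [0,0,4],"roll": 0,"grip": 32},{"xyz": [0,0,0],"roll": 0,"grip": 29},{"xyz": [0,0,0],"roll": 0,"grip": 27}]'

```text
time_s: 12.55
position: [0.4379, 0.0815, 0.0045]
tcp_rot: [[-0.003, 1.0, 0.0], [1.0, 0.003, 0.0], [0.0, 0.0, -1.0]]
force: [-0.9, 0.4, 0.7]
opening: 0.294
grasp_force: 0.0
```

Request:
move_arm --increments '[{"xyz": [0,0,0],"roll": 0,"grip": 26.5},{"xyz": [0,0,0],"roll": 0,"grip": 26},{"xyz": [0,0,0],"roll": 0,"grip": 25.5},{"xyz": [0,0,0],"roll": 0,"grip": 25.5}]'

```text
time_s: 12.88
position: [0.438, 0.0816, 0.0046]
tcp_rot: [[-0.003, 1.0, 0.0], [1.0, 0.003, -0.0], [-0.0, 0.0, -1.0]]
force: [0.3, -0.4, -0.2]
opening: 0.262
grasp_force: 0.1
```

Request:
move_arm --increments '[{"xyz": [0,0,0],"roll": 0,"grip": 25.0},{"xyz": [0,0,0],"roll": 0,"grip": 24.8},{"xyz": [0,0,0],"roll": 0,"grip": 24.8}]'

```text
time_s: 13.13
position: [0.4379, 0.0816, 0.0045]
tcp_rot: [[-0.003, 1.0, 0.0], [1.0, 0.003, -0.0], [-0.0, 0.0, -1.0]]
force: [0.9, -0.1, 1.3]
opening: 0.247
grasp_force: 0.1
```

Request:
move_arm --increments '[{"xyz": [0,0,0],"roll": 0,"grip": 24.4},{"xyz": [0,0,0],"roll": 0,"grip": 24.4}]'

```text
time_s: 13.3
position: [0.4379, 0.0816, 0.0045]
tcp_rot: [[-0.003, 1.0, 0.0], [1.0, 0.003, 0.0], [0.0, 0.0, -1.0]]
force: [-0.5, -0.4, 1.3]
opening: 0.244
grasp_force: 1.8
```

Request:
move_arm --increments '[{"xyz": [0,0,0],"roll": 0,"grip": 24.1},{"xyz": [0,0,0],"roll": 0,"grip": 24.1}]'

```text
time_s: 13.47
position: [0.4379, 0.0816, 0.0045]
tcp_rot: [[-0.003, 1.0, 0.0], [1.0, 0.003, -0.0], [-0.0, 0.0, -1.0]]
force: [-0.0, 0.4, 1.5]
opening: 0.243
grasp_force: 4.6
```

Request:
move_arm --increments '[{"xyz": [0,0,-5],"roll": 0,"grip": 24.1},{"xyz": [0,0,-15],"roll": 0,"grip": 24.1},{"xyz": [0,0,-30],"roll": 0,"grip": 24.1},{"xyz": [0,0,-30],"roll": -0.1,"grip": 24.1},{"xyz": [0,0,-30],"roll": -0.1,"grip": 24.1}]'

```text
time_s: 13.88
position: [0.4369, 0.0816, 0.1156]
tcp_rot: [[-0.206, 0.979, -0.002], [0.979, 0.206, 0.0], [0.001, -0.002, -1.0]]
force: [0.5, -0.2, -0.7]
opening: 0.24
grasp_force: 5.0
```

Request:
move_arm --increments '[{"xyz": [0,0,-30],"roll": -0.1,"grip": 24.1},{"xyz": [0,0,-15],"roll": -0.1,"grip": 24.1},{"xyz": [0,0,0],"roll": -0.105,"grip": 24.1},{"xyz": [0,0,0],"roll": 0,"grip": 24.1}]'

```text
time_s: 14.22
position: [0.4382, 0.0816, 0.161]
tcp_rot: [[-0.488, 0.873, 0.003], [0.873, 0.488, -0.0], [-0.002, 0.003, -1.0]]
force: [-0.7, -0.2, -0.1]
opening: 0.242
grasp_force: 5.0
```

Request:
move_arm --increments '[{"xyz": [-20,4,0],"roll": 0,"grip": 24.1},{"xyz": [-32,6.5,0],"roll": 0,"grip": 24.1},{"xyz": [-32,6.5,0],"roll": 0,"grip": 24.1},{"xyz": [-32,6.5,0],"roll": 0,"grip": 24.1},{"xyz": [-32,6.5,0],"roll": 0,"grip": 24.1}]'

```text
time_s: 14.63
position: [0.5358, -0.034, 0.1587]
tcp_rot: [[-0.484, 0.875, -0.002], [0.875, 0.484, 0.001], [0.002, -0.002, -1.0]]
force: [0.5, 0.6, 0.8]
opening: 0.242
grasp_force: 5.0
```

Request:
move_arm --increments '[{"xyz": [-32,6.5,0],"roll": 0,"grip": 24.1},{"xyz": [-32,6.5,0],"roll": 0,"grip": 24.1},{"xyz": [-32,6.5,0],"roll": 0,"grip": 24.1},{"xyz": [-32,6.5,0],"roll": 0,"grip": 24.1},{"xyz": [-32,6.5,0],"roll": 0,"grip": 24.1}]'

```text
time_s: 15.05
position: [0.642, -0.158, 0.1581]
tcp_rot: [[-0.483, 0.875, -0.003], [0.875, 0.483, 0.001], [0.003, -0.002, -1.0]]
force: [0.9, -0.0, -0.3]
opening: 0.243
grasp_force: 5.0
```

Request:
move_arm --increments '[{"xyz": [-32,6.5,0],"roll": 0,"grip": 24.1},{"xyz": [-32,6.5,0],"roll": 0,"grip": 24.1},{"xyz": [-19,4,0],"roll": 0,"grip": 24.1},{"xyz": [0,0,0],"roll": 0,"grip": 24.1},{"xyz": [0,0,0],"roll": 0,"grip": 24.1}]'

```text
time_s: 15.47
position: [0.6965, -0.2216, 0.1575]
tcp_rot: [[-0.484, 0.875, -0.003], [0.875, 0.484, 0.002], [0.003, -0.002, -1.0]]
force: [-0.1, -0.0, -0.1]
opening: 0.24
grasp_force: 5.0
```

Run:
```python
from h import *
im,d,K,T=trans("wrist","wrist7.png")
np.savez("w7.npz",d=d,K=K,T=T,im=im)
C=cloud(np.mgrid[:480,:640][0]<285,d,K,T)
q=C[:,:2]-[.6589,-.2724]; X=q@[.4863,-.8738]; Y=q@[.8738,.4863]
m=(C[:,2]>.080)&(C[:,2]<.0885)&(abs(X)<.14)&(abs(abs(Y)-.105)<.015)
print("rails",m.sum(),rect(C[m]),np.median(C[m,2]))
```

```text
tr conf 0.60 n 2168 flange rect (702.3, -224.3, 25.8, 32.4, 30.1) can [ 0.698  -0.2214  0.1646] circ [ 699.  -221.3] 10.8 row/col [303. 318.]
tcp [ 0.6958 -0.2199  0.1581] yang 29.1 0.244 F [-0.3 -0.   0.2] 4.99 t 15.5667 q6 -55
rails 7413 (626.0, -215.4, 217.2, 119.7, 29.2) 0.08418887404624537
```

View pics/wrist7.png

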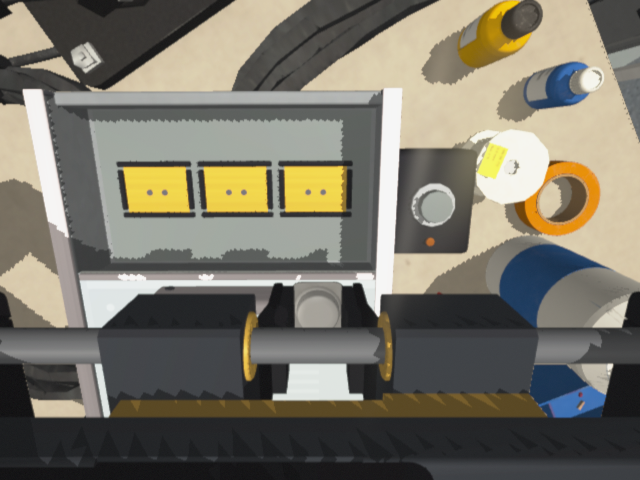

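Run:
```python
from h import *
f=np.load("w7.npz"); im,d,K,T=f["im"],f["d"],f["K"],f["T"]
hsv=cv2.cvtColor(im,cv2.COLOR_RGB2HSV); m=((hsv[...,0]>18)&(hsv[...,0]<32)&(hsv[...,1]>130)).astype(np.uint8); m[:140]=0; m[230:]=0; m[:,370:]=0
m=cv2.morphologyEx(m,cv2.MORPH_CLOSE,np.ones((7,7)))
n,l,s,c=cv2.connectedComponentsWithStats(m)
for i in range(1,n):
    if s[i,4]<300: continue
    p=cloud(l==i,d,K,T); r=rect(p)
    v,u=np.nonzero(l==i); D=np.c_[(u-K[0,2])/K[0,0],(v-K[1,2])/K[1,1],np.ones(len(u))]@T[:3,:3].T
    P=(T[:3,3]+D*((.033-T[2,3])/D[:,2])[:,None]); 
    print(c[i].round(),s[i,4],"depth rect",r,"z",np.median(p[:,2]).round(4),"plane rect",rect(P))
```

```text
[156. 189.] 2920 depth rect (577.7, -247.0, 46.7, 33.9, 29.0) z 0.0354 plane rect (576.8, -248.0, 46.0, 33.9, 28.9)
[236. 189.] 2938 depth rect (628.5, -219.0, 46.1, 33.8, 28.9) z 0.0354 plane rect (628.1, -219.6, 46.3, 33.9, 28.9)
[315. 188.] 2875 depth rect (679.0, -191.0, 45.5, 33.6, 29.1) z 0.0354 plane rect (679.2, -191.4, 46.1, 33.9, 28.9)
```

Request:
move_arm --increments '[{"xyz": [20,-1.3,0],"roll": 0,"grip": 24.1},{"xyz": [14.5,-1,0],"roll": 0,"grip": 24.1},{"xyz": [0,0,20],"roll": 0,"grip": 24.1},{"xyz": [0,0,30],"roll": 0,"grip": 24.1},{"xyz": [0,0,30],"roll": 0,"grip": 24.1}]'

```text
time_s: 15.98
position: [0.6785, -0.1905, 0.0805]
tcp_rot: [[-0.487, 0.873, 0.002], [0.873, 0.487, -0.001], [-0.002, 0.001, -1.0]]
force: [0.7, 1.0, -0.9]
opening: 0.245
grasp_force: 5.0
```

Request:
move_arm --increments '[{"xyz": [0,0,20],"roll": 0,"grip": 24.1},{"xyz": [0,0,8],"roll": 0,"grip": 24.1},{"xyz": [0,0,4],"roll": 0,"grip": 24.1},{"xyz": [0,0,0],"roll": 0,"grip": 24.1},{"xyz": [0,0,0],"roll": 0,"grip": 24.1}]'

```text
time_s: 16.4
position: [0.6795, -0.1923, 0.0489]
tcp_rot: [[-0.487, 0.874, 0.002], [0.874, 0.487, -0.001], [-0.002, 0.001, -1.0]]
force: [-0.4, 0.1, -0.5]
opening: 0.243
grasp_force: 5.0
```

Request:
move_arm --increments '[{"xyz": [2,-1.5,0],"roll": 0,"grip": 24.1},{"xyz": [0,0,4],"roll": 0,"grip": 24.1},{"xyz": [0,0,4],"roll": 0,"grip": 24.1},{"xyz": [0,0,2],"roll": 0,"grip": 24.1},{"xyz": [0,0,0],"roll": 0,"grip": 24.1}]'

```text
time_s: 16.82
position: [0.6759, -0.1912, 0.0369]
tcp_rot: [[-0.486, 0.874, -0.001], [0.874, 0.486, 0.0], [0.001, -0.001, -1.0]]
force: [-0.1, 0.9, 0.1]
opening: 0.242
grasp_force: 5.0
```

Request:
move_arm --increments '[{"xyz": [0,0,1],"roll": 0,"grip": 24.1},{"xyz": [0,0,0],"roll": 0,"grip": 24.1},{"xyz": [0,0,0],"roll": 0,"grip": 24.1}]'

```text
time_s: 17.07
position: [0.6765, -0.1914, 0.0366]
tcp_rot: [[-0.486, 0.874, 0.0], [0.874, 0.486, -0.0], [-0.0, 0.0, -1.0]]
force: [-0.8, 0.3, 0.5]
opening: 0.242
grasp_force: 5.0
```

Request:
move_arm --increments '[{"xyz": [0,0,0],"roll": 0,"grip": 25},{"xyz": [0,0,0],"roll": 0,"grip": 28},{"xyz": [0,0,0],"roll": 0,"grip": 31},{"xyz": [0,0,0],"roll": 0,"grip": 32},{"xyz": [0,0,-6],"roll": 0,"grip": 32}]'

```text
time_s: 17.48
position: [0.6754, -0.1909, 0.0413]
tcp_rot: [[-0.486, 0.874, -0.002], [0.874, 0.486, 0.001], [0.002, -0.002, -1.0]]
force: [0.0, 0.1, -0.5]
opening: 0.312
grasp_force: 0.0
```

Request:
move_arm --increments '[{"xyz": [0,0,-20],"roll": 0,"grip": 32},{"xyz": [0,0,-35],"roll": 0,"grip": 38},{"xyz": [0,0,-35],"roll": 0,"grip": 44},{"xyz": [0,0,-35],"roll": 0,"grip": 45},{"xyz": [-10,0,0],"roll": 0,"grip": 45}]'

```text
time_s: 17.9
position: [0.6853, -0.2004, 0.1769]
tcp_rot: [[-0.488, 0.873, 0.013], [0.873, 0.488, -0.005], [-0.011, 0.009, -1.0]]
force: [1.3, -0.4, 0.3]
opening: 0.434
grasp_force: 0.0
```

Request:
move_arm --increments '[{"xyz": [-15,0,0],"roll": 0,"grip": 45},{"xyz": [0,0,0],"roll": 0,"grip": 45},{"xyz": [0,0,0],"roll": 0,"grip": 45}]'

```text
time_s: 18.15
position: [0.6883, -0.2135, 0.1674]
tcp_rot: [[-0.486, 0.874, -0.0], [0.874, 0.486, 0.0], [0.0, -0.0, -1.0]]
force: [0.6, 0.2, 0.1]
opening: 0.452
grasp_force: 0.0
```

Run:
```python
from h import *
im,d,K,T=trans("wrist","wrist8.png"); pca(zf=.036)
```

```text
tr conf 0.80 n 1324 flange rect (678.8, -192.4, 36.7, 26.3, 28.0) can [ 0.6787 -0.1923  0.0436] circ [ 678.8 -192.3] 9.4 row/col [203. 318.]
tcp [ 0.6876 -0.2124  0.1665] yang 29.1 0.449 F [-0.4  0.2  0.8] 0.0 t 18.25 q6 -55
conf 0.65 n 1222 centre [ 0.6788 -0.1922] long axis 28.3 sd mm [6.5 8.8] can [ 0.6786 -0.1922  0.0436]
```

View pics/wrist8.png

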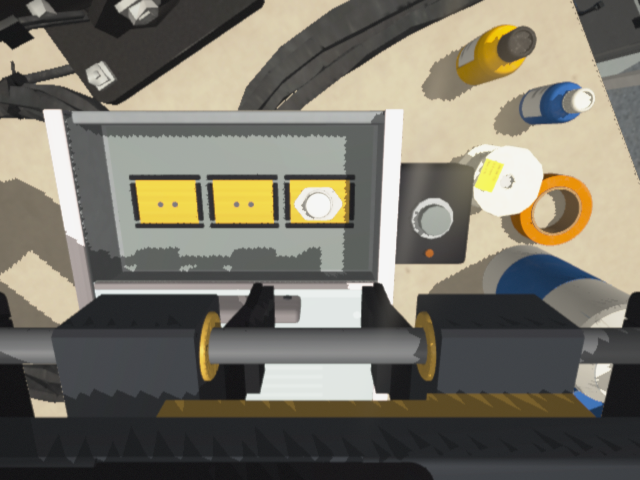

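Request:
move_arm --increments '[{"xyz": [35.7,1,0],"roll": 0,"grip": 45},{"xyz": [35.7,1,0],"roll": 0,"grip": 45},{"xyz": [35.7,1,0],"roll": 0,"grip": 45},{"xyz": [35.7,1,0],"roll": 0,"grip": 45},{"xyz": [35.7,1,0],"roll": 0,"grip": 45}]'

```text
time_s: 18.77
position: [0.6046, -0.053, 0.1671]
tcp_rot: [[-0.486, 0.874, -0.001], [0.874, 0.486, 0.001], [0.001, -0.001, -1.0]]
force: [0.1, -0.1, 0.2]
opening: 0.448
grasp_force: 0.0
```

Request:
move_arm --increments '[{"xyz": [35.7,1,0],"roll": 0,"grip": 45},{"xyz": [35.7,1,0],"roll": 0,"grip": 45},{"xyz": [35.7,1,0],"roll": 0,"grip": 45},{"xyz": [35.7,1,10],"roll": 0,"grip": 45},{"xyz": [35.7,1,15],"roll": 0,"grip": 45}]'

```text
time_s: 19.18
position: [0.5235, 0.1054, 0.1435]
tcp_rot: [[-0.487, 0.874, 0.004], [0.874, 0.487, 0.0], [-0.002, 0.003, -1.0]]
force: [1.6, -0.2, -0.5]
opening: 0.448
grasp_force: 0.0
```

Request:
move_arm --increments '[{"xyz": [0,0,20],"roll": 0.095,"grip": 45},{"xyz": [0,0,12],"roll": 0.09,"grip": 45},{"xyz": [0,0,0],"roll": 0,"grip": 45},{"xyz": [0,0,0],"roll": 0,"grip": 45}]'

```text
time_s: 19.52
position: [0.5229, 0.104, 0.11]
tcp_rot: [[-0.32, 0.947, -0.002], [0.947, 0.32, 0.0], [0.001, -0.002, -1.0]]
force: [0.8, -0.6, 0.5]
opening: 0.447
grasp_force: 0.0
```

Run:
```python
from h import *
im,d,K,T=trans("wrist","wrist9.png"); pca()
```

```text
tr conf 0.89 n 1567 flange rect (514.0, 132.6, 35.7, 26.3, 19.6) can [0.5139 0.1328 0.0116] circ [514.  132.6] 9.3 row/col [200. 316.]
tcp [0.5243 0.1035 0.1111] yang 18.6 0.45 F [-0.2 -0.1 -0.6] 0.0 t 19.6167 q6 -19
conf 0.98 n 1532 centre [0.5139 0.1324] long axis 18.6 sd mm [6.7 9. ] can [0.514  0.1327 0.0116]
```

Request:
move_arm --increments '[{"xyz": [32,-2,10],"roll": 0,"grip": 45},{"xyz": [0,0,30],"roll": 0,"grip": 45},{"xyz": [0,0,30],"roll": 0,"grip": 42},{"xyz": [0,0,15],"roll": 0,"grip": 40},{"xyz": [0,0,0],"roll": 0,"grip": 40}]'

```text
time_s: 20.13
position: [0.51, 0.133, 0.0232]
tcp_rot: [[-0.318, 0.948, -0.005], [0.948, 0.318, -0.0], [0.001, -0.005, -1.0]]
force: [-0.4, 0.4, 0.8]
opening: 0.405
grasp_force: 0.0
```

Run:
```python
from h import *
im,d,K,T=trans("wrist")
```

```text
tr conf 0.56 n 2700 flange rect (513.9, 131.8, 35.8, 26.6, 17.9) can [0.5137 0.1329 0.0116] circ [514.  132.7] 9.7 row/col [291. 322.]
tcp [0.512  0.1331 0.0257] yang 18.5 0.406 F [ 0.3 -0.3  0. ] 0.0 t 20.2333 q6 -16
```

Well placed; descend 21 mm and close gently.

Request:
move_arm --increments '[{"xyz": [0,0,8],"roll": 0,"grip": 40},{"xyz": [0,0,6],"roll": 0,"grip": 36},{"xyz": [0,0,5],"roll": 0,"grip": 32},{"xyz": [0,0,0],"roll": 0,"grip": 29},{"xyz": [0,0,0],"roll": 0,"grip": 27}]'

```text
time_s: 20.65
position: [0.5115, 0.1333, 0.0064]
tcp_rot: [[-0.317, 0.948, -0.0], [0.948, 0.317, 0.0], [0.0, -0.0, -1.0]]
force: [-0.7, -0.3, -0.3]
opening: 0.293
grasp_force: 0.0
```

Request:
move_arm --increments '[{"xyz": [0,0,0],"roll": 0,"grip": 26.5},{"xyz": [0,0,0],"roll": 0,"grip": 26},{"xyz": [0,0,0],"roll": 0,"grip": 25.5},{"xyz": [0,0,0],"roll": 0,"grip": 25},{"xyz": [0,0,0],"roll": 0,"grip": 24.8}]'

```text
time_s: 21.07
position: [0.5117, 0.1334, 0.0066]
tcp_rot: [[-0.317, 0.948, 0.0], [0.948, 0.317, 0.0], [-0.0, 0.0, -1.0]]
force: [0.1, 0.2, -0.8]
opening: 0.25
grasp_force: 0.1
```

Request:
move_arm --increments '[{"xyz": [0,0,0],"roll": 0,"grip": 24.4},{"xyz": [0,0,0],"roll": 0,"grip": 24.1},{"xyz": [0,0,0],"roll": 0,"grip": 24.1}]'

```text
time_s: 21.32
position: [0.5117, 0.1334, 0.0066]
tcp_rot: [[-0.317, 0.948, 0.0], [0.948, 0.317, 0.0], [-0.0, 0.0, -1.0]]
force: [0.3, 0.1, 0.6]
opening: 0.241
grasp_force: 3.1
```

Request:
move_arm --increments '[{"xyz": [0,0,0],"roll": 0,"grip": 26},{"xyz": [0,0,1],"roll": 0,"grip": 26.5},{"xyz": [0,0,0.8],"roll": 0,"grip": 26.5},{"xyz": [0,0,0],"roll": 0,"grip": 25.5},{"xyz": [0,0,0],"roll": 0,"grip": 24.8}]'

```text
time_s: 21.73
position: [0.5114, 0.1333, 0.0045]
tcp_rot: [[-0.317, 0.948, -0.0], [0.948, 0.317, -0.0], [0.0, -0.0, -1.0]]
force: [0.9, 0.1, 1.0]
opening: 0.251
grasp_force: 0.0
```

Request:
move_arm --increments '[{"xyz": [0,0,0],"roll": 0,"grip": 24.4},{"xyz": [0,0,0],"roll": 0,"grip": 24.1},{"xyz": [0,0,0],"roll": 0,"grip": 24.1},{"xyz": [0,0,0],"roll": 0,"grip": 24.1}]'

```text
time_s: 22.07
position: [0.5115, 0.1333, 0.0046]
tcp_rot: [[-0.317, 0.948, -0.0], [0.948, 0.317, -0.0], [0.0, -0.0, -1.0]]
force: [-0.1, 0.7, -0.0]
opening: 0.243
grasp_force: 4.7
```

Request:
move_arm --increments '[{"xyz": [0,0,-5],"roll": 0,"grip": 24.1},{"xyz": [0,0,-15],"roll": 0,"grip": 24.1},{"xyz": [0,0,-30],"roll": 0,"grip": 24.1},{"xyz": [0,0,-35],"roll": -0.09,"grip": 24.1},{"xyz": [0,0,-35],"roll": -0.095,"grip": 24.1}]'

```text
time_s: 22.48
position: [0.5107, 0.1333, 0.1256]
tcp_rot: [[-0.49, 0.872, -0.002], [0.872, 0.49, -0.0], [0.001, -0.002, -1.0]]
force: [1.2, 0.7, 0.3]
opening: 0.244
grasp_force: 5.0
```

Request:
move_arm --increments '[{"xyz": [-15,-3,-20],"roll": 0,"grip": 24.1},{"xyz": [-30,-6,-10],"roll": 0,"grip": 24.1},{"xyz": [-32,-6,0],"roll": 0,"grip": 24.1},{"xyz": [-32,-6,0],"roll": 0,"grip": 24.1},{"xyz": [-32,-6,0],"roll": 0,"grip": 24.1}]'

```text
time_s: 22.9
position: [0.5568, -0.0042, 0.1557]
tcp_rot: [[-0.487, 0.873, 0.001], [0.873, 0.487, -0.0], [-0.001, 0.001, -1.0]]
force: [1.0, 1.2, -1.3]
opening: 0.24
grasp_force: 5.0
```

Request:
move_arm --increments '[{"xyz": [-32,-6,0],"roll": 0,"grip": 24.1},{"xyz": [-32,-6,0],"roll": 0,"grip": 24.1},{"xyz": [-32,-6,0],"roll": 0,"grip": 24.1},{"xyz": [-32,-6,0],"roll": 0,"grip": 24.1},{"xyz": [-32,-6,0],"roll": 0,"grip": 24.1}]'

```text
time_s: 23.32
position: [0.6081, -0.1588, 0.1549]
tcp_rot: [[-0.486, 0.874, -0.0], [0.874, 0.486, 0.0], [0.0, -0.0, -1.0]]
force: [0.4, -0.1, 0.4]
opening: 0.24
grasp_force: 5.0
```

Request:
move_arm --increments '[{"xyz": [-32,-7,0],"roll": 0,"grip": 24.1},{"xyz": [-30,-7,0],"roll": 0,"grip": 24.1},{"xyz": [0,0,0],"roll": 0,"grip": 24.1},{"xyz": [0,0,0],"roll": 0,"grip": 24.1}]'

```text
time_s: 23.65
position: [0.626, -0.2202, 0.1546]
tcp_rot: [[-0.484, 0.875, 0.0], [0.875, 0.484, 0.0], [-0.0, 0.0, -1.0]]
force: [-0.8, 0.9, -0.3]
opening: 0.236
grasp_force: 5.0
```

Request:
move_arm --increments '[{"xyz": [1.5,0,20],"roll": 0,"grip": 24.1},{"xyz": [0,0,30],"roll": 0,"grip": 24.1},{"xyz": [0,0,30],"roll": 0,"grip": 24.1},{"xyz": [0,0,18],"roll": 0,"grip": 24.1},{"xyz": [0,0,8],"roll": 0,"grip": 24.1}]'

```text
time_s: 24.07
position: [0.6225, -0.2141, 0.0455]
tcp_rot: [[-0.487, 0.873, -0.007], [0.873, 0.487, 0.004], [0.007, -0.004, -1.0]]
force: [0.1, -0.4, 0.2]
opening: 0.245
grasp_force: 5.0
```

Request:
move_arm --increments '[{"xyz": [0,0,0],"roll": 0,"grip": 24.1},{"xyz": [0,0,0],"roll": 0,"grip": 24.1}]'

```text
time_s: 24.23
position: [0.6255, -0.2162, 0.0491]
tcp_rot: [[-0.487, 0.873, -0.0], [0.873, 0.487, 0.0], [0.0, 0.0, -1.0]]
force: [-0.8, -0.1, 0.0]
opening: 0.242
grasp_force: 5.0
```

Request:
move_arm --increments '[{"xyz": [-2,-0.7,0],"roll": 0,"grip": 24.1},{"xyz": [0,0,5],"roll": 0,"grip": 24.1},{"xyz": [0,0,4],"roll": 0,"grip": 24.1},{"xyz": [0,0,2],"roll": 0,"grip": 24.1},{"xyz": [0,0,0],"roll": 0,"grip": 24.1}]'

```text
time_s: 24.65
position: [0.6254, -0.219, 0.0373]
tcp_rot: [[-0.486, 0.874, -0.001], [0.874, 0.486, 0.0], [0.001, -0.0, -1.0]]
force: [-0.3, 0.3, -0.7]
opening: 0.24
grasp_force: 5.0
```

Request:
move_arm --increments '[{"xyz": [0,0,0.8],"roll": 0,"grip": 24.1},{"xyz": [0,0,0],"roll": 0,"grip": 24.1},{"xyz": [0,0,0],"roll": 0,"grip": 24.1}]'

```text
time_s: 24.9
position: [0.6258, -0.2192, 0.0369]
tcp_rot: [[-0.486, 0.874, 0.0], [0.874, 0.486, -0.0], [-0.0, 0.0, -1.0]]
force: [0.1, 0.2, 0.4]
opening: 0.239
grasp_force: 5.0
```

Request:
move_arm --increments '[{"xyz": [0,0,0],"roll": 0,"grip": 25},{"xyz": [0,0,0],"roll": 0,"grip": 28},{"xyz": [0,0,0],"roll": 0,"grip": 31},{"xyz": [0,0,0],"roll": 0,"grip": 32},{"xyz": [0,0,-6],"roll": 0,"grip": 32}]'

```text
time_s: 25.32
position: [0.6249, -0.2187, 0.0419]
tcp_rot: [[-0.486, 0.874, -0.002], [0.874, 0.486, 0.001], [0.002, -0.001, -1.0]]
force: [0.0, 1.4, -0.0]
opening: 0.315
grasp_force: 0.0
```

Request:
move_arm --increments '[{"xyz": [0,0,-20],"roll": 0,"grip": 32},{"xyz": [0,0,-35],"roll": 0,"grip": 32},{"xyz": [0,0,-35],"roll": 0,"grip": 30},{"xyz": [0,0,-35],"roll": 0,"grip": 30},{"xyz": [-10,0,0],"roll": 0,"grip": 30}]'

```text
time_s: 25.73
position: [0.6343, -0.2285, 0.1766]
tcp_rot: [[-0.488, 0.873, 0.012], [0.873, 0.488, -0.006], [-0.011, 0.007, -1.0]]
force: [0.9, 0.0, 0.7]
opening: 0.304
grasp_force: 0.0
```

Request:
move_arm --increments '[{"xyz": [-20,0,0],"roll": 0,"grip": 30},{"xyz": [0,0,0],"roll": 0,"grip": 30},{"xyz": [0,0,0],"roll": 0,"grip": 30}]'

```text
time_s: 25.98
position: [0.6402, -0.2458, 0.1679]
tcp_rot: [[-0.485, 0.874, 0.0], [0.874, 0.485, 0.0], [0.0, 0.0, -1.0]]
force: [1.0, 0.4, 0.7]
opening: 0.297
grasp_force: 0.0
```

Run:
```python
from h import *
im,d,K,T=trans("wrist","wrist10.png"); pca(zf=.036)
for r in bot.trace("start_top","wrist")[:2]:
    p=cloud(r["mask"],d,K,T); p=p[p[:,2]>.07]; print("start",r["conf"],rect(p),np.median(p,0).round(4))
```

```text
tr conf 0.98 n 1277 flange rect (628.5, -219.8, 35.8, 25.2, 28.5) can [ 0.6278 -0.2197  0.0436] circ [ 627.9 -220. ] 9.4 row/col [196. 318.]
tr conf 0.89 n 1288 flange rect (678.6, -192.7, 35.8, 25.7, 28.8) can [ 0.6785 -0.1924  0.0436] circ [ 678.7 -192.5] 9.5 row/col [196. 394.]
tr conf 0.23 n 74414 flange rect (663.4, -244.9, 324.9, 220.2, 29.4) can [ 0.6333 -0.2272  0.0902] circ [ 627.5 -217.3] 124.0 row/col [207. 336.]
tcp [ 0.6394 -0.2444  0.167 ] yang 29.1 0.297 F [ 0.2 -0.4  0. ] 0.0 t 26.0833 q6 -59
conf 0.57 n 1225 centre [ 0.6276 -0.2198] long axis 27.7 sd mm [6.5 8.7] can [ 0.6279 -0.2198  0.0436]
start 0.36 (666.6, -247.9, 255.6, 212.2, 29.0) [ 0.6685 -0.252   0.0793]
```

View pics/wrist10.png

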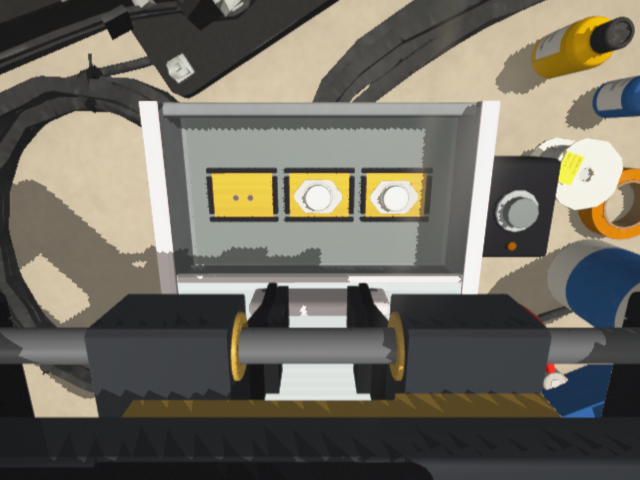

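Request:
move_arm --increments '[{"xyz": [0,0,0],"roll": 0.1208,"grip": 30},{"xyz": [0,0,0],"roll": 0.1208,"grip": 30},{"xyz": [0,0,0],"roll": 0.1208,"grip": 30},{"xyz": [0,0,0],"roll": 0.1208,"grip": 30},{"xyz": [0,0,0],"roll": 0.1208,"grip": 30}]'

```text
time_s: 26.65
position: [0.64, -0.2446, 0.1674]
tcp_rot: [[0.101, 0.995, -0.001], [0.995, -0.101, 0.001], [0.001, -0.001, -1.0]]
force: [-0.6, -0.9, 0.6]
opening: 0.303
grasp_force: 0.0
```

Request:
move_arm --increments '[{"xyz": [0,0,0],"roll": 0.1208,"grip": 30},{"xyz": [0,0,0],"roll": 0.1208,"grip": 30},{"xyz": [0,0,0],"roll": 0.1208,"grip": 30},{"xyz": [0,0,0],"roll": 0.1208,"grip": 30},{"xyz": [0,0,0],"roll": 0.1208,"grip": 30}]'

```text
time_s: 27.07
position: [0.64, -0.2446, 0.1675]
tcp_rot: [[0.648, 0.761, -0.001], [0.761, -0.648, 0.001], [-0.0, -0.001, -1.0]]
force: [0.6, 0.1, 0.4]
opening: 0.299
grasp_force: 0.0
```

Request:
move_arm --increments '[{"xyz": [0,0,0],"roll": 0.1208,"grip": 30},{"xyz": [0,0,0],"roll": 0.1208,"grip": 30},{"xyz": [0,0,0],"roll": 0.1208,"grip": 30},{"xyz": [3,32,0],"roll": 0,"grip": 30},{"xyz": [0,0,0],"roll": 0,"grip": 30}]'

```text
time_s: 27.48
position: [0.6607, -0.2752, 0.1677]
tcp_rot: [[0.874, 0.486, 0.003], [0.486, -0.874, -0.004], [0.001, 0.005, -1.0]]
force: [1.0, -1.1, 0.4]
opening: 0.299
grasp_force: 0.0
```

Run:
```python
from h import *
im,d,K,T=shot("wrist","wrist11.png")
s=bot.read_state(); R=np.array(s["tcp_rot"]); print(np.round(s["position"],4),R.round(3).tolist(),s["opening"])
C=cloud(np.mgrid[:480,:640][0]<285,d,K,T)
m=(C[:,2]>.098)&(C[:,2]<.115)&(np.hypot(C[:,0]-.67,C[:,1]+.265)<.07)
p=C[m]; print("pull",m.sum(),rect(p), ((p.mean(0)-s["position"])@R).round(4))
```

```text
[ 0.6595 -0.2735  0.1675] [[0.874, 0.486, 0.001], [0.486, -0.874, -0.001], [0.001, 0.002, -1.0]] 0.3002651085125151
pull 1596 (672.6, -265.7, 58.8, 9.9, 28.5) [ 0.0166 -0.0007  0.0619]
```

Request:
move_arm --increments '[{"xyz": [0,-2,20],"roll": 0,"grip": 30},{"xyz": [0,0,25],"roll": 0,"grip": 30},{"xyz": [0,0,20],"roll": 0,"grip": 30},{"xyz": [0,0,11],"roll": 0,"grip": 30},{"xyz": [0,0,0],"roll": 0,"grip": 26}]'

```text
time_s: 27.95
position: [0.6552, -0.2682, 0.0883]
tcp_rot: [[0.873, 0.487, -0.006], [0.487, -0.873, 0.004], [-0.004, -0.006, -1.0]]
force: [0.8, 0.4, -1.2]
opening: 0.28
grasp_force: 0.0
```

Request:
move_arm --increments '[{"xyz": [0,0,0],"roll": 0,"grip": 22},{"xyz": [0,0,0],"roll": 0,"grip": 20},{"xyz": [0,0,0],"roll": 0,"grip": 20},{"xyz": [0,-2,0],"roll": 0,"grip": 20},{"xyz": [0,-3,0],"roll": 0,"grip": 20}]'

```text
time_s: 28.37
position: [0.6563, -0.2667, 0.0934]
tcp_rot: [[0.874, 0.487, 0.003], [0.487, -0.874, -0.002], [0.002, 0.004, -1.0]]
force: [1.0, -1.0, 0.4]
opening: 0.204
grasp_force: 0.7
```

Request:
move_arm --increments '[{"xyz": [0,-4,0],"roll": 0,"grip": 20},{"xyz": [0,-4,0],"roll": 0,"grip": 20},{"xyz": [0,-4,0],"roll": 0,"grip": 20},{"xyz": [0,-4,0],"roll": 0,"grip": 20},{"xyz": [0,-4,0],"roll": 0,"grip": 20}]'

```text
time_s: 28.78
position: [0.6452, -0.2478, 0.0919]
tcp_rot: [[0.873, 0.487, 0.0], [0.487, -0.873, -0.0], [0.0, 0.0, -1.0]]
force: [0.6, -0.5, 0.1]
opening: 0.201
grasp_force: 0.7
```

Request:
move_arm --increments '[{"xyz": [0,-4,0],"roll": 0,"grip": 20},{"xyz": [0,-4,0],"roll": 0,"grip": 20},{"xyz": [0,-4,0],"roll": 0,"grip": 20},{"xyz": [0,-4,0],"roll": 0,"grip": 20},{"xyz": [0,-4,0],"roll": 0,"grip": 20}]'

```text
time_s: 29.2
position: [0.6355, -0.2304, 0.0918]
tcp_rot: [[0.874, 0.487, -0.0], [0.487, -0.874, 0.0], [0.0, -0.0, -1.0]]
force: [1.6, -1.9, 0.3]
opening: 0.201
grasp_force: 0.7
```

Request:
move_arm --increments '[{"xyz": [0,-4,0],"roll": 0,"grip": 20},{"xyz": [0,-4,0],"roll": 0,"grip": 20},{"xyz": [0,-4,0],"roll": 0,"grip": 20},{"xyz": [0,-4,0],"roll": 0,"grip": 20},{"xyz": [0,-4,0],"roll": 0,"grip": 20}]'

```text
time_s: 29.62
position: [0.6258, -0.2129, 0.0918]
tcp_rot: [[0.874, 0.487, 0.0], [0.487, -0.874, 0.0], [0.0, -0.0, -1.0]]
force: [1.0, -1.7, -0.0]
opening: 0.2
grasp_force: 0.7
```

Request:
move_arm --increments '[{"xyz": [0,-4,0],"roll": 0,"grip": 20},{"xyz": [0,-4,0],"roll": 0,"grip": 20},{"xyz": [0,-4,0],"roll": 0,"grip": 20},{"xyz": [0,-4,0],"roll": 0,"grip": 20},{"xyz": [0,-4,0],"roll": 0,"grip": 20}]'

```text
time_s: 30.03
position: [0.616, -0.1955, 0.0918]
tcp_rot: [[0.874, 0.487, 0.0], [0.487, -0.874, 0.0], [0.0, -0.0, -1.0]]
force: [1.4, -0.0, -1.3]
opening: 0.205
grasp_force: 0.7
```

Request:
move_arm --increments '[{"xyz": [0,-4,0],"roll": 0,"grip": 20},{"xyz": [0,-4,0],"roll": 0,"grip": 20},{"xyz": [0,-3,0],"roll": 0,"grip": 20},{"xyz": [0,-2,0],"roll": 0,"grip": 20},{"xyz": [0,-2,0],"roll": 0,"grip": 20}]'

```text
time_s: 30.45
position: [0.6087, -0.1825, 0.0918]
tcp_rot: [[0.873, 0.487, -0.0], [0.487, -0.873, 0.0], [-0.0, -0.0, -1.0]]
force: [1.0, -0.8, -0.5]
opening: 0.198
grasp_force: 0.6
```

Request:
move_arm --increments '[{"xyz": [0,-2,0],"roll": 0,"grip": 20},{"xyz": [0,-2,0],"roll": 0,"grip": 20},{"xyz": [0,-1.5,0],"roll": 0,"grip": 20},{"xyz": [0,-1.5,0],"roll": 0,"grip": 20},{"xyz": [0,-1,0],"roll": 0,"grip": 20}]'

```text
time_s: 30.87
position: [0.6049, -0.1756, 0.0918]
tcp_rot: [[0.873, 0.487, -0.0], [0.487, -0.873, 0.0], [-0.0, -0.0, -1.0]]
force: [2.0, -0.6, -0.5]
opening: 0.202
grasp_force: 0.6
```

Request:
move_arm --increments '[{"xyz": [0,-0.7,0],"roll": 0,"grip": 20},{"xyz": [0,-0.7,0],"roll": 0,"grip": 20},{"xyz": [0,-0.7,0],"roll": 0,"grip": 20},{"xyz": [0,-0.7,0],"roll": 0,"grip": 20},{"xyz": [0,-0.5,0],"roll": 0,"grip": 20}]'

```text
time_s: 31.28
position: [0.6033, -0.1728, 0.0918]
tcp_rot: [[0.874, 0.487, -0.0], [0.487, -0.874, 0.0], [-0.0, -0.0, -1.0]]
force: [1.0, -0.4, -0.7]
opening: 0.199
grasp_force: 0.6
```

Request:
move_arm --increments '[{"xyz": [0,-0.5,0],"roll": 0,"grip": 20},{"xyz": [0,-0.5,0],"roll": 0,"grip": 20},{"xyz": [0,-0.5,0],"roll": 0,"grip": 20}]'

```text
time_s: 31.53
position: [0.6026, -0.1716, 0.0918]
tcp_rot: [[0.874, 0.487, -0.0], [0.487, -0.874, -0.0], [-0.0, -0.0, -1.0]]
force: [0.8, -0.2, -1.0]
opening: 0.201
grasp_force: 0.6
```

Request:
move_arm --increments '[{"xyz": [0,-0.5,0],"roll": 0,"grip": 20},{"xyz": [0,-0.5,0],"roll": 0,"grip": 20},{"xyz": [0,-0.5,0],"roll": 0,"grip": 20}]'

```text
time_s: 31.78
position: [0.6026, -0.1715, 0.0918]
tcp_rot: [[0.873, 0.487, 0.002], [0.487, -0.873, -0.002], [0.0, 0.003, -1.0]]
force: [2.0, -4.6, -4.2]
opening: 0.201
grasp_force: 2.9
```

Request:
move_arm --increments '[{"xyz": [0,4,0],"roll": 0,"grip": 20},{"xyz": [0,0,-20],"roll": 0,"grip": 20},{"xyz": [0,0,-30],"roll": 0,"grip": 15},{"xyz": [0,0,-12],"roll": 0,"grip": 10},{"xyz": [20,12,0],"roll": 0,"grip": 5}]'

```text
time_s: 32.2
position: [0.625, -0.174, 0.1571]
tcp_rot: [[0.874, 0.486, -0.001], [0.486, -0.874, 0.0], [-0.001, -0.001, -1.0]]
force: [0.6, -0.8, 0.4]
opening: 0.097
grasp_force: 0.0
```

Request:
move_arm --increments '[{"xyz": [30,17,0],"roll": 0,"grip": 1},{"xyz": [30,17,0],"roll": 0,"grip": 1},{"xyz": [20,10,0],"roll": 0,"grip": 1},{"xyz": [0,0,0],"roll": 0,"grip": 1},{"xyz": [0,0,0],"roll": 0,"grip": 1}]'

```text
time_s: 32.62
position: [0.7185, -0.1731, 0.1529]
tcp_rot: [[0.873, 0.488, -0.002], [0.488, -0.873, 0.001], [-0.001, -0.002, -1.0]]
force: [-0.4, -0.0, -0.4]
opening: 0.011
grasp_force: 0.0
```

Run:
```python
from h import *
im,d,K,T=shot("wrist","wrist12.png")
s=bot.read_state(); R=np.array(s["tcp_rot"]); print(np.round(s["position"],4),R.round(3).tolist(),s["opening"],s["grasp_force"])
C=cloud(np.mgrid[:480,:640][0]<285,d,K,T)
near=np.hypot(C[:,0]-.749,C[:,1]+.158)<.02
p=C[near&(C[:,2]>.0735)]; print("cap",len(p),rect(p),np.median(p[:,2]),"tool",((p.mean(0)-s["position"])@R).round(4))
q=C[(np.hypot(C[:,0]-.85,C[:,1]+.165)<.08)&(C[:,2]>.06)]; t=(q-s["position"])@R
print("bottle",len(q),q[:,2].max(), "tool x min", np.percentile(t[:,0],[0.5,50]),"y",np.percentile(t[:,1],[1,99]))
im,d,K,T=shot("top"); C=cloud(np.ones_like(d,bool),d,K,T)
near=np.hypot(C[:,0]-.746,C[:,1]+.158)<.02; p=C[near&(C[:,2]>.072)]; print("top cap",len(p),rect(p))
p=C[(C[:,2]>.093)&(C[:,2]<.12)&(np.hypot(C[:,0]-.60,C[:,1]+.175)<.08)]; print("pull top",len(p), len(p) and rect(p))
q=C[(np.hypot(C[:,0]-.85,C[:,1]+.165)<.06)&(C[:,2]>.06)]; print("bottle top",q.mean(0),q.max(0),rect(q))
```

```text
[ 0.7173 -0.1732  0.1528] [[0.873, 0.487, -0.003], [0.487, -0.873, 0.001], [-0.002, -0.003, -1.0]] 0.008841668354454556 0.0
cap 866 (749.7, -158.4, 20.0, 20.2, 41.9) 0.07719575150261893 tool [0.0358 0.003  0.0756]
bottle 12913 0.15680574806729738 tool x min [0.04669926 0.11661916] y [0.01131579 0.09791671]
top cap 753 (743.5, -156.8, 39.7, 34.1, 66.2)
pull top 0 0
bottle top [ 0.88786067 -0.1519713   0.14163178] [ 0.90584489 -0.13839067  0.17101293] (883.6, -164.2, 47.8, 37.9, 81.0)
```

View pics/wrist12.png

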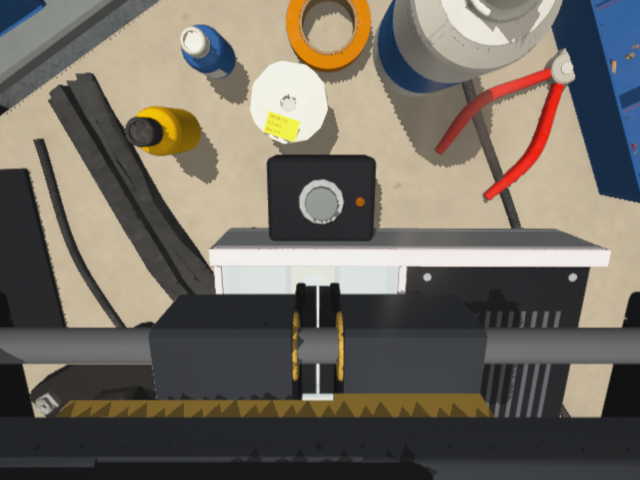

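Request:
move_arm --increments '[{"xyz": [20,1.5,0],"roll": 0,"grip": 1},{"xyz": [14.5,0,0],"roll": 0,"grip": 1},{"xyz": [0,0,30],"roll": 0,"grip": 1},{"xyz": [0,0,25],"roll": 0,"grip": 1},{"xyz": [0,0,14],"roll": 0,"grip": 1}]'

```text
time_s: 33.13
position: [0.7462, -0.1576, 0.0818]
tcp_rot: [[0.874, 0.487, -0.006], [0.487, -0.874, 0.002], [-0.004, -0.005, -1.0]]
force: [0.1, -0.1, -0.6]
opening: 0.01
grasp_force: 0.0
```

Request:
move_arm --increments '[{"xyz": [0,0,0],"roll": 0,"grip": 1},{"xyz": [0,0,0],"roll": 0,"grip": 1}]'

```text
time_s: 33.3
position: [0.748, -0.1585, 0.084]
tcp_rot: [[0.874, 0.486, -0.003], [0.486, -0.874, 0.001], [-0.002, -0.002, -1.0]]
force: [-0.2, -0.2, 0.1]
opening: 0.013
grasp_force: 0.0
```

Request:
move_arm --increments '[{"xyz": [0,0,5],"roll": 0,"grip": 1},{"xyz": [0,0,2],"roll": 0,"grip": 1},{"xyz": [0,0,1],"roll": 0,"grip": 1},{"xyz": [0,0,1],"roll": 0,"grip": 1},{"xyz": [0,0,0],"roll": 0,"grip": 1}]'

```text
time_s: 33.72
position: [0.7497, -0.1587, 0.0765]
tcp_rot: [[0.874, 0.487, 0.001], [0.487, -0.874, -0.0], [0.001, 0.001, -1.0]]
force: [-0.8, -0.2, 1.0]
opening: 0.009
grasp_force: 0.4
```

Request:
move_arm --increments '[{"xyz": [0,0,1],"roll": 0,"grip": 1},{"xyz": [0,0,1],"roll": 0,"grip": 1},{"xyz": [0,0,1],"roll": 0,"grip": 1},{"xyz": [0,0,0],"roll": 0,"grip": 1}]'

```text
time_s: 34.05
position: [0.7497, -0.1587, 0.0733]
tcp_rot: [[0.874, 0.487, 0.001], [0.487, -0.874, -0.0], [0.001, 0.001, -1.0]]
force: [1.0, -0.0, 3.3]
opening: 0.009
grasp_force: 1.6
```

Request:
move_arm --increments '[{"xyz": [0,0,1],"roll": 0,"grip": 1},{"xyz": [0,0,0.8],"roll": 0,"grip": 1},{"xyz": [0,0,0.4],"roll": 0,"grip": 1},{"xyz": [0,0,0],"roll": 0,"grip": 1}]'

```text
time_s: 34.38
position: [0.7497, -0.1587, 0.0715]
tcp_rot: [[0.874, 0.487, 0.001], [0.487, -0.874, -0.0], [0.001, 0.001, -1.0]]
force: [-0.9, -1.1, 5.7]
opening: 0.01
grasp_force: 2.7
```

Request:
move_arm --increments '[{"xyz": [0,0,0.7],"roll": 0,"grip": 1},{"xyz": [0,0,0],"roll": 0,"grip": 1},{"xyz": [0,0,0],"roll": 0,"grip": 1}]'

```text
time_s: 34.63
position: [0.7498, -0.1587, 0.0714]
tcp_rot: [[0.874, 0.487, 0.001], [0.487, -0.874, -0.001], [0.001, 0.001, -1.0]]
force: [-1.9, 0.9, 6.7]
opening: 0.012
grasp_force: 3.8
```

Request:
move_arm --increments '[{"xyz": [0,0,-10],"roll": 0,"grip": 1},{"xyz": [0,0,-25],"roll": 0,"grip": 1},{"xyz": [0,0,-30],"roll": 0,"grip": 5},{"xyz": [0,0,-20],"roll": 0,"grip": 10},{"xyz": [0,0,0],"roll": 0,"grip": 15}]'

```text
time_s: 35.05
position: [0.7525, -0.1594, 0.1609]
tcp_rot: [[0.873, 0.487, 0.009], [0.487, -0.873, -0.003], [0.007, 0.007, -1.0]]
force: [1.3, -1.0, 1.2]
opening: 0.105
grasp_force: 0.0
```

Request:
move_arm --increments '[{"xyz": [-27,-11.4,0],"roll": 0,"grip": 25},{"xyz": [-27,-11.4,0],"roll": 0,"grip": 30},{"xyz": [-27,-11.4,0],"roll": 0,"grip": 30},{"xyz": [-27,-11.4,0],"roll": 0,"grip": 30},{"xyz": [-27,-11.4,0],"roll": 0,"grip": 30}]'

```text
time_s: 35.47
position: [0.6013, -0.1738, 0.1536]
tcp_rot: [[0.873, 0.487, -0.002], [0.487, -0.873, 0.001], [-0.001, -0.002, -1.0]]
force: [-0.2, 0.4, 0.3]
opening: 0.29
grasp_force: 0.0
```

Request:
move_arm --increments '[{"xyz": [0,0,0],"roll": 0,"grip": 30},{"xyz": [0,0,0],"roll": 0,"grip": 30}]'

```text
time_s: 35.63
position: [0.6016, -0.174, 0.1539]
tcp_rot: [[0.874, 0.486, -0.003], [0.486, -0.874, 0.002], [-0.002, -0.003, -1.0]]
force: [0.4, 1.0, 0.3]
opening: 0.301
grasp_force: 0.0
```

Run:
```python
from h import *
im,d,K,T=shot("wrist","wrist13.png")
s=bot.read_state(); R=np.array(s["tcp_rot"]); print(np.round(s["position"],4),R.round(3).tolist(),s["opening"])
C=cloud(np.mgrid[:480,:640][0]<285,d,K,T)
m=(C[:,2]>.098)&(C[:,2]<.115)&(np.hypot(C[:,0]-.605,C[:,1]+.175)<.08)
p=C[m]; print("pull",m.sum(),rect(p), ((p.mean(0)-s["position"])@R).round(4))
near=np.hypot(C[:,0]-.75,C[:,1]+.158)<.02
p=C[near&(C[:,2]>.0685)]; print("cap",len(p),rect(p),np.median(p[:,2]))
```

```text
[ 0.6036 -0.1745  0.1544] [[0.874, 0.486, -0.0], [0.486, -0.874, 0.0], [0.0, -0.001, -1.0]] 0.29709304860230307
pull 1682 (619.4, -167.0, 55.7, 9.7, 28.9) [0.0189 0.001  0.0488]
cap 1985 (747.9, -159.4, 25.6, 28.5, 28.8) 0.0765685173095654
```

Request:
move_arm --increments '[{"xyz": [0,0,20],"roll": 0,"grip": 30},{"xyz": [0,0,25],"roll": 0,"grip": 30},{"xyz": [0,0,12],"roll": 0,"grip": 30},{"xyz": [0,0,5],"roll": 0,"grip": 26},{"xyz": [0,0,0],"roll": 0,"grip": 22}]'

```text
time_s: 36.1
position: [0.6036, -0.1739, 0.0911]
tcp_rot: [[0.873, 0.487, -0.003], [0.487, -0.873, 0.001], [-0.002, -0.002, -1.0]]
force: [-0.0, -1.0, -0.3]
opening: 0.253
grasp_force: 0.0
```

Request:
move_arm --increments '[{"xyz": [0,0,0],"roll": 0,"grip": 20},{"xyz": [0,0,0],"roll": 0,"grip": 20},{"xyz": [0,2,0],"roll": 0,"grip": 20},{"xyz": [0,2,0],"roll": 0,"grip": 20},{"xyz": [0,3,0],"roll": 0,"grip": 20}]'

```text
time_s: 36.52
position: [0.6074, -0.1804, 0.0938]
tcp_rot: [[0.874, 0.487, 0.001], [0.487, -0.874, 0.0], [0.001, 0.0, -1.0]]
force: [-0.3, 2.0, 0.8]
opening: 0.198
grasp_force: 0.7
```

Request:
move_arm --increments '[{"xyz": [0,4,0],"roll": 0,"grip": 20},{"xyz": [0,4,0],"roll": 0,"grip": 20},{"xyz": [0,4,0],"roll": 0,"grip": 20},{"xyz": [0,4,0],"roll": 0,"grip": 20},{"xyz": [0,4,0],"roll": 0,"grip": 20}]'

```text
time_s: 36.93
position: [0.617, -0.1984, 0.0929]
tcp_rot: [[0.874, 0.487, -0.0], [0.487, -0.874, 0.0], [-0.0, -0.0, -1.0]]
force: [-1.6, 0.7, 1.8]
opening: 0.2
grasp_force: 0.7
```

Request:
move_arm --increments '[{"xyz": [0,4,0],"roll": 0,"grip": 20},{"xyz": [0,4,0],"roll": 0,"grip": 20},{"xyz": [0,4,0],"roll": 0,"grip": 20},{"xyz": [0,4,0],"roll": 0,"grip": 20},{"xyz": [0,4,0],"roll": 0,"grip": 20}]'

```text
time_s: 37.35
position: [0.6266, -0.2158, 0.0929]
tcp_rot: [[0.874, 0.487, -0.0], [0.487, -0.874, 0.0], [-0.0, -0.0, -1.0]]
force: [-1.1, 0.6, 0.5]
opening: 0.2
grasp_force: 0.7
```

Request:
move_arm --increments '[{"xyz": [0,4,0],"roll": 0,"grip": 20},{"xyz": [0,4,0],"roll": 0,"grip": 20},{"xyz": [0,4,0],"roll": 0,"grip": 20},{"xyz": [0,4,0],"roll": 0,"grip": 20},{"xyz": [0,4,0],"roll": 0,"grip": 20}]'

```text
time_s: 37.77
position: [0.6364, -0.2333, 0.0929]
tcp_rot: [[0.874, 0.487, -0.0], [0.487, -0.874, 0.0], [-0.0, -0.0, -1.0]]
force: [0.0, 0.3, 0.3]
opening: 0.201
grasp_force: 0.7
```

Request:
move_arm --increments '[{"xyz": [0,4,0],"roll": 0,"grip": 20},{"xyz": [0,4,0],"roll": 0,"grip": 20},{"xyz": [0,4,0],"roll": 0,"grip": 20},{"xyz": [0,4,0],"roll": 0,"grip": 20},{"xyz": [0,4,0],"roll": 0,"grip": 20}]'

```text
time_s: 38.18
position: [0.6461, -0.2508, 0.0928]
tcp_rot: [[0.874, 0.487, -0.0], [0.487, -0.874, 0.0], [-0.0, -0.0, -1.0]]
force: [-1.2, 0.3, -0.0]
opening: 0.2
grasp_force: 0.7
```

Request:
move_arm --increments '[{"xyz": [0,4,0],"roll": 0,"grip": 20},{"xyz": [0,4,0],"roll": 0,"grip": 20},{"xyz": [0,4,0],"roll": 0,"grip": 20},{"xyz": [0,4,0],"roll": 0,"grip": 20},{"xyz": [0,3,0],"roll": 0,"grip": 20}]'

```text
time_s: 38.6
position: [0.6555, -0.2676, 0.0929]
tcp_rot: [[0.874, 0.487, 0.0], [0.487, -0.874, -0.0], [-0.0, 0.0, -1.0]]
force: [-2.2, 1.5, 0.8]
opening: 0.205
grasp_force: 0.7
```

Request:
move_arm --increments '[{"xyz": [0,2,0],"roll": 0,"grip": 20},{"xyz": [0,2,0],"roll": 0,"grip": 20},{"xyz": [0,1.5,0],"roll": 0,"grip": 20},{"xyz": [0,1.5,0],"roll": 0,"grip": 20},{"xyz": [0,1,0],"roll": 0,"grip": 20}]'

```text
time_s: 39.02
position: [0.6592, -0.2741, 0.0929]
tcp_rot: [[0.874, 0.487, -0.0], [0.487, -0.874, 0.0], [-0.0, -0.0, -1.0]]
force: [-1.1, 0.3, -0.2]
opening: 0.197
grasp_force: 0.6
```

Request:
move_arm --increments '[{"xyz": [0,0.5,0],"roll": 0,"grip": 20},{"xyz": [0,0.5,0],"roll": 0,"grip": 20},{"xyz": [0,0.5,0],"roll": 0,"grip": 20},{"xyz": [0,0.5,0],"roll": 0,"grip": 20}]'

```text
time_s: 39.35
position: [0.6601, -0.2757, 0.0929]
tcp_rot: [[0.873, 0.487, -0.0], [0.487, -0.873, 0.0], [-0.0, -0.0, -1.0]]
force: [-0.6, 1.1, -0.2]
opening: 0.202
grasp_force: 0.6
```

Request:
move_arm --increments '[{"xyz": [0,-4,0],"roll": 0,"grip": 20},{"xyz": [0,0,-20],"roll": 0,"grip": 20},{"xyz": [0,0,-30],"roll": 0,"grip": 25},{"xyz": [0,0,-24],"roll": -0.1,"grip": 30},{"xyz": [0,0,0],"roll": -0.1208,"grip": 38}]'

```text
time_s: 39.77
position: [0.6623, -0.2743, 0.1739]
tcp_rot: [[0.742, 0.67, 0.012], [0.67, -0.742, -0.007], [0.004, 0.013, -1.0]]
force: [0.6, -0.8, 1.0]
opening: 0.306
grasp_force: 0.0
```

Request:
move_arm --increments '[{"xyz": [0,0,0],"roll": -0.1208,"grip": 40},{"xyz": [0,0,0],"roll": -0.1208,"grip": 40},{"xyz": [0,0,0],"roll": -0.1208,"grip": 40},{"xyz": [0,0,0],"roll": -0.1208,"grip": 40},{"xyz": [0,0,0],"roll": -0.1208,"grip": 40}]'

```text
time_s: 40.18
position: [0.6588, -0.2723, 0.1674]
tcp_rot: [[0.229, 0.973, 0.002], [0.973, -0.229, -0.001], [-0.001, 0.002, -1.0]]
force: [0.2, 0.5, -0.1]
opening: 0.404
grasp_force: 0.0
```

Request:
move_arm --increments '[{"xyz": [0,0,0],"roll": -0.1208,"grip": 40},{"xyz": [0,0,0],"roll": -0.1208,"grip": 40},{"xyz": [0,0,0],"roll": -0.1208,"grip": 40},{"xyz": [0,0,0],"roll": -0.1208,"grip": 40},{"xyz": [0,0,0],"roll": -0.1208,"grip": 40}]'

```text
time_s: 40.6
position: [0.6588, -0.2723, 0.1674]
tcp_rot: [[-0.364, 0.931, 0.002], [0.931, 0.364, -0.001], [-0.002, 0.001, -1.0]]
force: [-0.1, 0.3, 0.0]
opening: 0.397
grasp_force: 0.0
```

Request:
move_arm --increments '[{"xyz": [0,0,0],"roll": -0.1416,"grip": 40}]'

```text
out of range: row 1 has -0.1416, outside -0.125 to 0.125
```

Request:
move_arm --increments '[{"xyz": [20,-3,0],"roll": -0.12,"grip": 40},{"xyz": [10,0,0],"roll": -0.02,"grip": 40},{"xyz": [0,0,0],"roll": 0,"grip": 40},{"xyz": [0,0,0],"roll": 0,"grip": 40}]'

```text
time_s: 40.93
position: [0.644, -0.2454, 0.1674]
tcp_rot: [[-0.484, 0.875, 0.001], [0.875, 0.484, -0.001], [-0.001, 0.001, -1.0]]
force: [-0.4, -0.6, 0.6]
opening: 0.401
grasp_force: 0.0
```

Run:
```python
from h import *
im,d,K,T=trans("wrist","wrist14.png"); pca(zf=.036)
im,d,K,T=shot("top")
for r in bot.trace("foam","top")[:1]: print("foam",r["conf"],rect(cloud(r["mask"],d,K,T)))
```

```text
tr conf 0.79 n 1245 flange rect (628.3, -220.0, 35.6, 24.9, 26.7) can [ 0.6279 -0.2197  0.0436] circ [ 628.  -219.9] 9.4 row/col [194. 313.]
tr conf 0.69 n 1226 flange rect (678.9, -192.2, 36.1, 24.6, 29.0) can [ 0.6785 -0.1924  0.0436] circ [ 678.7 -192.3] 9.5 row/col [194. 390.]
tr conf 0.47 n 76832 flange rect (672.9, -241.1, 345.5, 221.1, 29.1) can [ 0.6333 -0.2279  0.0895] circ [ 627.6 -218.2] 124.0 row/col [209. 331.]
tcp [ 0.6443 -0.2464  0.1674] yang 28.9 0.402 F [ 0.1  0.3 -0.4] 0.0 t 41.0333 q6 -59
conf 0.87 n 1292 centre [ 0.6786 -0.1926] long axis 29.7 sd mm [6.7 8.9] can [ 0.6784 -0.1923  0.0437]
conf 0.69 n 1248 centre [ 0.6279 -0.2198] long axis 30.1 sd mm [6.6 8.7] can [ 0.6279 -0.2199  0.0436]
foam 0.95 (562.2, 51.5, 149.2, 89.4, 32.2)
```

Request:
move_arm --increments '[{"xyz": [20,-3,0],"roll": 0,"grip": 34},{"xyz": [12.8,0,0],"roll": 0,"grip": 34},{"xyz": [0,0,35],"roll": 0,"grip": 34},{"xyz": [0,0,35],"roll": 0,"grip": 34},{"xyz": [0,0,30],"roll": 0,"grip": 34}]'

```text
time_s: 41.65
position: [0.6252, -0.2187, 0.066]
tcp_rot: [[-0.485, 0.875, 0.001], [0.875, 0.485, -0.001], [-0.001, 0.001, -1.0]]
force: [-0.0, -0.8, -0.7]
opening: 0.344
grasp_force: 0.0
```

Request:
move_arm --increments '[{"xyz": [0,0,8],"roll": 0,"grip": 34},{"xyz": [0,0,0],"roll": 0,"grip": 34},{"xyz": [0,0,0],"roll": 0,"grip": 34}]'

```text
time_s: 41.9
position: [0.6256, -0.2191, 0.0594]
tcp_rot: [[-0.485, 0.875, 0.001], [0.875, 0.485, -0.0], [-0.001, 0.0, -1.0]]
force: [0.0, 0.6, 0.5]
opening: 0.343
grasp_force: 0.0
```

Request:
move_arm --increments '[{"xyz": [0,0,10],"roll": 0,"grip": 34},{"xyz": [0,0,8],"roll": 0,"grip": 34},{"xyz": [0,0,4.5],"roll": 0,"grip": 32},{"xyz": [0,0,0],"roll": 0,"grip": 29},{"xyz": [0,0,0],"roll": 0,"grip": 27}]'

```text
time_s: 42.32
position: [0.6252, -0.2187, 0.0366]
tcp_rot: [[-0.485, 0.875, 0.0], [0.875, 0.485, -0.0], [-0.0, 0.0, -1.0]]
force: [0.1, -1.0, -0.3]
opening: 0.29
grasp_force: 0.0
```

Request:
move_arm --increments '[{"xyz": [0,0,0],"roll": 0,"grip": 26.5},{"xyz": [0,0,0],"roll": 0,"grip": 26},{"xyz": [0,0,0],"roll": 0,"grip": 25.5},{"xyz": [0,0,0],"roll": 0,"grip": 25},{"xyz": [0,0,0],"roll": 0,"grip": 24.8}]'

```text
time_s: 42.73
position: [0.6251, -0.2186, 0.0366]
tcp_rot: [[-0.485, 0.875, 0.0], [0.875, 0.485, -0.0], [-0.0, 0.0, -1.0]]
force: [-0.3, 0.1, -0.1]
opening: 0.252
grasp_force: 0.1
```

Request:
move_arm --increments '[{"xyz": [0,0,0],"roll": 0,"grip": 24.4},{"xyz": [0,0,0],"roll": 0,"grip": 24.1},{"xyz": [0,0,0],"roll": 0,"grip": 24.1},{"xyz": [0,0,0],"roll": 0,"grip": 24.1}]'

```text
time_s: 43.07
position: [0.6251, -0.2186, 0.0365]
tcp_rot: [[-0.485, 0.874, 0.0], [0.874, 0.485, -0.0], [-0.0, 0.0, -1.0]]
force: [-0.3, 0.7, 0.8]
opening: 0.241
grasp_force: 4.8
```

Request:
move_arm --increments '[{"xyz": [0,0,-5],"roll": 0,"grip": 24.1},{"xyz": [0,0,-15],"roll": 0,"grip": 24.1},{"xyz": [0,0,-30],"roll": 0,"grip": 24.1},{"xyz": [0,0,-35],"roll": 0,"grip": 24.1},{"xyz": [0,0,-30],"roll": 0,"grip": 24.1}]'

```text
time_s: 43.48
position: [0.6249, -0.2186, 0.1531]
tcp_rot: [[-0.485, 0.875, -0.0], [0.875, 0.485, -0.0], [0.0, -0.0, -1.0]]
force: [0.7, -1.6, 0.5]
opening: 0.239
grasp_force: 5.0
```

Request:
move_arm --increments '[{"xyz": [15,5,-5],"roll": 0,"grip": 24.1},{"xyz": [28,9,0],"roll": 0,"grip": 24.1},{"xyz": [30,9.5,0],"roll": 0,"grip": 24.1},{"xyz": [30,9.5,0],"roll": 0,"grip": 24.1},{"xyz": [30,9.5,0],"roll": 0,"grip": 24.1}]'

```text
time_s: 43.9
position: [0.5967, -0.0802, 0.1564]
tcp_rot: [[-0.484, 0.875, -0.001], [0.875, 0.484, 0.0], [0.001, -0.0, -1.0]]
force: [0.1, 0.1, -0.0]
opening: 0.242
grasp_force: 5.0
```

Request:
move_arm --increments '[{"xyz": [30,9.5,0],"roll": 0,"grip": 24.1},{"xyz": [30,9.5,0],"roll": 0,"grip": 24.1},{"xyz": [30,9.5,0],"roll": 0,"grip": 24.1},{"xyz": [23,8,0],"roll": -0.05,"grip": 24.1},{"xyz": [0,0,20],"roll": 0,"grip": 24.1}]'

```text
time_s: 44.32
position: [0.575, 0.0396, 0.1392]
tcp_rot: [[-0.533, 0.846, 0.005], [0.846, 0.533, 0.001], [-0.002, 0.005, -1.0]]
force: [0.3, -0.6, 0.0]
opening: 0.242
grasp_force: 5.0
```

Request:
move_arm --increments '[{"xyz": [0,0,30],"roll": 0,"grip": 24.1},{"xyz": [0,0,30],"roll": 0,"grip": 24.1},{"xyz": [0,0,25],"roll": 0,"grip": 24.1},{"xyz": [0,0,10],"roll": 0,"grip": 24.1},{"xyz": [0,0,0],"roll": 0,"grip": 24.1}]'

```text
time_s: 44.73
position: [0.5724, 0.0353, 0.0389]
tcp_rot: [[-0.528, 0.849, -0.006], [0.849, 0.528, 0.001], [0.004, -0.005, -1.0]]
force: [0.1, 0.0, 0.4]
opening: 0.244
grasp_force: 5.0
```

Request:
move_arm --increments '[{"xyz": [0,0,12],"roll": 0,"grip": 24.1},{"xyz": [0,0,9],"roll": 0,"grip": 24.1},{"xyz": [0,0,4],"roll": 0,"grip": 24.1},{"xyz": [0,0,2],"roll": 0,"grip": 24.1},{"xyz": [0,0,0],"roll": 0,"grip": 24.1}]'

```text
time_s: 45.15
position: [0.5749, 0.0348, 0.0145]
tcp_rot: [[-0.528, 0.849, 0.0], [0.849, 0.528, -0.0], [-0.0, 0.0, -1.0]]
force: [0.7, 0.4, 0.1]
opening: 0.242
grasp_force: 5.0
```

Request:
move_arm --increments '[{"xyz": [0,0,0],"roll": 0,"grip": 24.1},{"xyz": [0,0,0],"roll": 0,"grip": 24.1}]'

```text
time_s: 45.32
position: [0.5752, 0.0348, 0.015]
tcp_rot: [[-0.528, 0.849, 0.001], [0.849, 0.528, -0.0], [-0.001, 0.001, -1.0]]
force: [0.5, 0.2, -0.8]
opening: 0.243
grasp_force: 5.0
```

Request:
move_arm --increments '[{"xyz": [0,0,3],"roll": 0,"grip": 24.1},{"xyz": [0,0,2],"roll": 0,"grip": 24.1},{"xyz": [0,0,1],"roll": 0,"grip": 24.1},{"xyz": [0,0,0],"roll": 0,"grip": 24.1}]'

```text
time_s: 45.65
position: [0.5747, 0.0348, 0.0084]
tcp_rot: [[-0.528, 0.849, -0.0], [0.849, 0.528, 0.0], [0.0, -0.0, -1.0]]
force: [-0.6, -0.2, -0.0]
opening: 0.242
grasp_force: 5.0
```

Request:
move_arm --increments '[{"xyz": [0,0,0],"roll": 0,"grip": 24.1},{"xyz": [0,0,0],"roll": 0,"grip": 24.1}]'

```text
time_s: 45.82
position: [0.5748, 0.0349, 0.0084]
tcp_rot: [[-0.528, 0.849, -0.0], [0.849, 0.528, 0.0], [0.0, -0.0, -1.0]]
force: [-0.3, -0.4, 0.8]
opening: 0.242
grasp_force: 5.0
```

Request:
move_arm --increments '[{"xyz": [0,0,0],"roll": 0,"grip": 25},{"xyz": [0,0,0],"roll": 0,"grip": 28},{"xyz": [0,0,0],"roll": 0,"grip": 31},{"xyz": [0,0,0],"roll": 0,"grip": 33},{"xyz": [0,0,-6],"roll": 0,"grip": 34}]'

```text
time_s: 46.23
position: [0.574, 0.0349, 0.0137]
tcp_rot: [[-0.528, 0.849, -0.002], [0.849, 0.528, 0.0], [0.001, -0.002, -1.0]]
force: [0.3, 1.4, -0.1]
opening: 0.332
grasp_force: 0.0
```

Request:
move_arm --increments '[{"xyz": [0,0,-20],"roll": 0,"grip": 34},{"xyz": [0,0,-35],"roll": 0,"grip": 34},{"xyz": [0,0,-40],"roll": 0,"grip": 34},{"xyz": [0,0,-40],"roll": 0.05,"grip": 34},{"xyz": [-35,-3,-10],"roll": 0,"grip": 34}]'

```text
time_s: 46.65
position: [0.5892, 0.0071, 0.1658]
tcp_rot: [[-0.488, 0.873, 0.006], [0.873, 0.488, 0.002], [-0.001, 0.006, -1.0]]
force: [0.7, 0.3, -0.7]
opening: 0.344
grasp_force: 0.0
```

Request:
move_arm --increments '[{"xyz": [0,0,0],"roll": 0,"grip": 34},{"xyz": [0,0,0],"roll": 0,"grip": 34}]'

```text
time_s: 46.82
position: [0.5906, 0.0014, 0.1613]
tcp_rot: [[-0.483, 0.875, 0.004], [0.875, 0.483, -0.001], [-0.003, 0.003, -1.0]]
force: [-0.5, 1.4, -1.1]
opening: 0.344
grasp_force: 0.0
```

Run:
```python
from h import *
im,d,K,T=trans("wrist","wrist15.png"); pca(zf=.007)
for r in bot.trace("foam","wrist")[:1]:
    p=cloud(r["mask"],d,K,T); print("foam",r["conf"],rect(p),np.median(p[:,2]))
```

```text
tr conf 0.87 n 1045 flange rect (577.3, 33.2, 34.8, 24.3, 28.7) can [0.5774 0.0335 0.0156] circ [577.5  33.4] 9.4 row/col [184. 320.]
tcp [0.588  0.0031 0.1589] yang 29.0 0.342 F [-0.2 -0.2 -0.1] 0.0 t 46.9167 q6 -40
conf 0.70 n 1107 centre [0.5775 0.0333] long axis 29.8 sd mm [6.5 8.8] can [0.5775 0.0335 0.0155]
conf 0.20 n 19437 centre [0.5629 0.0541] long axis 31.9 sd mm [25.1 43. ] can [0.5636 0.0544 0.0064]
foam 0.96 (638.7, 108.9, 344.9, 110.3, 40.6) 0.006268078053786902
```

Request:
move_arm --increments '[{"xyz": [-25,-2,0],"roll": 0,"grip": 34},{"xyz": [-35,-2.5,0],"roll": 0,"grip": 34},{"xyz": [-37,-2.5,0],"roll": 0,"grip": 34},{"xyz": [-37,-2.5,0],"roll": 0,"grip": 34},{"xyz": [-37,-2.5,0],"roll": 0,"grip": 34}]'

```text
time_s: 47.48
position: [0.6615, -0.1529, 0.1582]
tcp_rot: [[-0.486, 0.874, -0.002], [0.874, 0.486, 0.001], [0.002, -0.001, -1.0]]
force: [0.7, 0.0, -0.0]
opening: 0.337
grasp_force: 0.0
```

Request:
move_arm --increments '[{"xyz": [-37,-2.5,0],"roll": 0,"grip": 34},{"xyz": [-37,-3,0],"roll": 0,"grip": 34},{"xyz": [0,0,0],"roll": 0,"grip": 34},{"xyz": [0,0,0],"roll": 0,"grip": 34}]'

```text
time_s: 47.82
position: [0.6925, -0.2215, 0.1576]
tcp_rot: [[-0.483, 0.876, -0.002], [0.876, 0.483, 0.001], [0.002, -0.001, -1.0]]
force: [-0.8, 0.2, -0.2]
opening: 0.343
grasp_force: 0.0
```

Run:
```python
from h import *
im,d,K,T=trans("wrist","wrist16.png")
```

```text
tr conf 0.94 n 1437 flange rect (680.9, -184.8, 36.5, 25.8, 29.6) can [ 0.6808 -0.185   0.0436] circ [ 681.  -185.1] 9.4 row/col [186. 326.]
tr conf 0.26 n 83473 flange rect (658.7, -249.1, 354.3, 210.7, 29.0) can [ 0.6315 -0.2276  0.086 ] circ [ 632.8 -227.4] 129.4 row/col [204. 248.]
tcp [ 0.6916 -0.2185  0.1579] yang 29.0 0.344 F [-0.4  0.1 -0.4] 0.0 t 47.9167 q6 -55
```

Run:
```python
from h import *
pca(zf=.036)
im=cv2.imread("pics/wrist16.png"); cv2.imwrite("pics/crop16.png",cv2.resize(im[90:300,130:430],None,fx=2,fy=2))
```

```text
conf 0.92 n 1399 centre [ 0.6807 -0.1848] long axis 27.0 sd mm [6.8 8.8] can [ 0.6808 -0.1849  0.0436]
```

View pics/crop16.png

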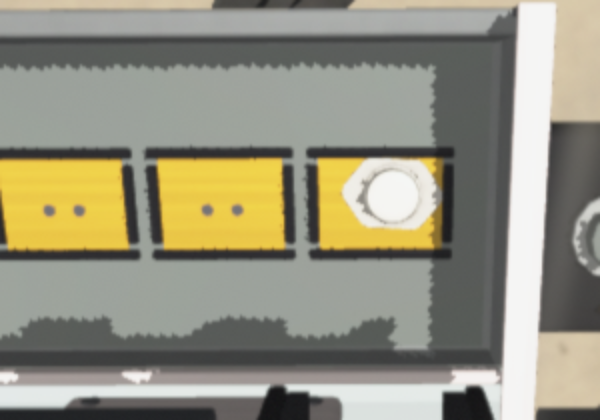

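Request:
move_arm --increments '[{"xyz": [20,5,0],"roll": 0,"grip": 32},{"xyz": [15.5,0,0],"roll": 0,"grip": 32},{"xyz": [0,0,35],"roll": 0,"grip": 32},{"xyz": [0,0,35],"roll": 0,"grip": 32},{"xyz": [0,0,20],"roll": 0,"grip": 32}]'

```text
time_s: 48.43
position: [0.6777, -0.1834, 0.0669]
tcp_rot: [[-0.487, 0.873, -0.004], [0.873, 0.487, 0.002], [0.004, -0.003, -1.0]]
force: [0.2, 0.6, 0.0]
opening: 0.321
grasp_force: 0.0
```

Request:
move_arm --increments '[{"xyz": [0,0,8],"roll": 0,"grip": 32},{"xyz": [0,0,0],"roll": 0,"grip": 32},{"xyz": [0,0,0],"roll": 0,"grip": 32}]'

```text
time_s: 48.68
position: [0.6803, -0.1858, 0.0621]
tcp_rot: [[-0.486, 0.874, 0.001], [0.874, 0.486, -0.0], [-0.0, 0.0, -1.0]]
force: [0.3, 0.0, -0.1]
opening: 0.319
grasp_force: 0.0
```

Run:
```python
from h import *
im,d,K,T=trans("wrist","wrist17.png")
```

```text
tr conf 0.73 n 2585 flange rect (680.8, -185.4, 36.5, 25.6, 27.9) can [ 0.6806 -0.1847  0.0437] circ [ 678.7 -180.1] 14.9 row/col [281. 316.]
tcp [ 0.6814 -0.1868  0.0637] yang 29.0 0.316 F [0.3 0.2 0.3] 0.0 t 48.7833 q6 -53
```

Request:
move_arm --increments '[{"xyz": [3,-1.3,0],"roll": 0,"grip": 32},{"xyz": [0,0,8],"roll": 0,"grip": 32},{"xyz": [0,0,7],"roll": 0,"grip": 32},{"xyz": [0,0,4],"roll": 0,"grip": 32},{"xyz": [0,0,0],"roll": 0,"grip": 32}]'

```text
time_s: 49.2
position: [0.6761, -0.1841, 0.0408]
tcp_rot: [[-0.485, 0.875, -0.003], [0.875, 0.485, 0.001], [0.002, -0.002, -1.0]]
force: [-0.9, -0.4, -0.3]
opening: 0.315
grasp_force: 0.0
```

Request:
move_arm --increments '[{"xyz": [0,0,0],"roll": 0,"grip": 32},{"xyz": [0,0,0],"roll": 0,"grip": 32}]'

```text
time_s: 49.37
position: [0.6773, -0.1846, 0.0422]
tcp_rot: [[-0.485, 0.875, -0.0], [0.875, 0.485, 0.0], [0.0, -0.0, -1.0]]
force: [0.4, -0.7, -0.4]
opening: 0.318
grasp_force: 0.0
```

Request:
move_arm --increments '[{"xyz": [0,1,2],"roll": 0,"grip": 32},{"xyz": [0,0,1.5],"roll": 0,"grip": 32},{"xyz": [0,0,1],"roll": 0,"grip": 32},{"xyz": [0,0,0],"roll": 0,"grip": 30},{"xyz": [0,0,0],"roll": 0,"grip": 28}]'

```text
time_s: 49.78
position: [0.6781, -0.1839, 0.0378]
tcp_rot: [[-0.485, 0.874, -0.0], [0.874, 0.485, 0.0], [0.0, -0.0, -1.0]]
force: [0.3, 1.2, -0.2]
opening: 0.298
grasp_force: 0.0
```

Request:
move_arm --increments '[{"xyz": [0,0,0],"roll": 0,"grip": 27},{"xyz": [0,0,0],"roll": 0,"grip": 26.5},{"xyz": [0,0,0],"roll": 0,"grip": 26},{"xyz": [0,0,0],"roll": 0,"grip": 25.5},{"xyz": [0,0,0],"roll": 0,"grip": 25.5}]'

```text
time_s: 50.2
position: [0.6781, -0.184, 0.038]
tcp_rot: [[-0.485, 0.874, 0.0], [0.874, 0.485, -0.0], [-0.0, 0.0, -1.0]]
force: [-0.1, -0.6, 0.3]
opening: 0.257
grasp_force: 0.0
```

Request:
move_arm --increments '[{"xyz": [0,0,0],"roll": 0,"grip": 25.2},{"xyz": [0,0,0],"roll": 0,"grip": 24.9},{"xyz": [0,0,0],"roll": 0,"grip": 24.7}]'

```text
time_s: 50.45
position: [0.6782, -0.184, 0.038]
tcp_rot: [[-0.485, 0.874, 0.0], [0.874, 0.485, -0.0], [-0.0, 0.0, -1.0]]
force: [-0.5, -0.1, 0.5]
opening: 0.25
grasp_force: 0.1
```

Request:
move_arm --increments '[{"xyz": [0,0,0],"roll": 0,"grip": 24.4},{"xyz": [0,0,0],"roll": 0,"grip": 24.1},{"xyz": [0,0,0],"roll": 0,"grip": 24.1},{"xyz": [0,0,0],"roll": 0,"grip": 24.1}]'

```text
time_s: 50.78
position: [0.6782, -0.184, 0.038]
tcp_rot: [[-0.485, 0.874, 0.0], [0.874, 0.485, -0.0], [-0.0, 0.0, -1.0]]
force: [0.3, -0.5, -0.4]
opening: 0.241
grasp_force: 3.9
```

Request:
move_arm --increments '[{"xyz": [0,0,-5],"roll": 0,"grip": 24.1},{"xyz": [0,0,-15],"roll": 0,"grip": 24.1},{"xyz": [0,0,-30],"roll": 0,"grip": 24.1},{"xyz": [0,0,-35],"roll": 0,"grip": 24.1},{"xyz": [0,0,-30],"roll": 0,"grip": 24.1}]'

```text
time_s: 51.2
position: [0.6783, -0.1841, 0.1558]
tcp_rot: [[-0.485, 0.874, 0.001], [0.874, 0.485, -0.0], [-0.001, 0.001, -1.0]]
force: [0.6, -1.1, -0.3]
opening: 0.241
grasp_force: 4.1
```

Request:
move_arm --increments '[{"xyz": [17,1.5,0],"roll": 0,"grip": 24.1},{"xyz": [30,2,0],"roll": 0,"grip": 24.1},{"xyz": [32,2,0],"roll": 0,"grip": 24.1},{"xyz": [32,2,0],"roll": 0,"grip": 24.1},{"xyz": [32,2,0],"roll": 0,"grip": 24.1}]'

```text
time_s: 51.62
position: [0.6166, -0.0535, 0.1546]
tcp_rot: [[-0.484, 0.875, 0.002], [0.875, 0.484, -0.0], [-0.001, 0.001, -1.0]]
force: [0.6, -0.1, -0.2]
opening: 0.242
grasp_force: 4.1
```

Request:
move_arm --increments '[{"xyz": [32,2,0],"roll": 0,"grip": 24.1},{"xyz": [30,1.5,0],"roll": -0.05,"grip": 24.1},{"xyz": [0,0,0],"roll": 0,"grip": 24.1},{"xyz": [0,0,0],"roll": 0,"grip": 24.1}]'

```text
time_s: 51.95
position: [0.5896, 0.003, 0.1544]
tcp_rot: [[-0.53, 0.848, 0.001], [0.848, 0.53, -0.0], [-0.001, 0.001, -1.0]]
force: [-0.1, -0.4, 0.1]
opening: 0.246
grasp_force: 4.1
```

Run:
```python
from h import *
im,d,K,T=trans("wrist","wrist18.png")
```

```text
tr conf 0.83 n 2115 flange rect (601.6, -12.6, 21.7, 60.4, 33.3) can [0.5914 0.0027 0.16  ] circ [591.9   1.9] 9.6 row/col [303. 317.]
tcp [0.5912 0.001  0.1541] yang 31.9 0.244 F [-0.2 -1.2 -0.6] 4.13 t 52.05 q6 -43
```

Run:
```python
from h import *
pca(zf=.007)
im,d,K,T=shot("wrist"); C=cloud(np.mgrid[:480,:640][0]<288,d,K,T)
p=C[(np.hypot(C[:,0]-.563,C[:,1]-.054)<.11)&(C[:,2]>.0125)&(C[:,2]<.03)&(C[:,0]>.47)]; print(len(p), len(p) and (rect(p),p.mean(0)))
```

```text
conf 0.94 n 2075 centre [ 0.6284 -0.0554] long axis -39.9 sd mm [11.5 12.2] can [0.5929 0.0009 0.1598]
conf 0.73 n 1152 centre [0.5775 0.033 ] long axis 28.6 sd mm [6.5 8.9] can [0.5774 0.0336 0.0156]
conf 0.29 n 1200 centre [ 0.5806 -0.2005] long axis 35.2 sd mm [  6.8 102.5] can [ 0.5152 -0.2073  0.0599]
470 ((577.3, 33.4, 17.8, 18.5, 32.6), array([0.57736128, 0.03348348, 0.01553448]))
```

Request:
move_arm --increments '[{"xyz": [25,1,0],"roll": 0,"grip": 24.1},{"xyz": [30,1,0],"roll": 0,"grip": 24.1},{"xyz": [24,0.7,10],"roll": 0,"grip": 24.1},{"xyz": [0,0,30],"roll": 0,"grip": 24.1},{"xyz": [0,0,30],"roll": 0,"grip": 24.1}]'

```text
time_s: 52.62
position: [0.5519, 0.0704, 0.0836]
tcp_rot: [[-0.529, 0.849, 0.004], [0.849, 0.529, -0.0], [-0.003, 0.004, -1.0]]
force: [1.2, -0.6, -0.5]
opening: 0.241
grasp_force: 4.1
```

Request:
move_arm --increments '[{"xyz": [0,0,30],"roll": 0,"grip": 24.1},{"xyz": [0,0,20],"roll": 0,"grip": 24.1},{"xyz": [0,0,10],"roll": 0,"grip": 24.1},{"xyz": [0,0,4],"roll": 0,"grip": 24.1},{"xyz": [0,0,0],"roll": 0,"grip": 24.1}]'

```text
time_s: 53.03
position: [0.5508, 0.0695, 0.0183]
tcp_rot: [[-0.527, 0.85, -0.001], [0.85, 0.527, 0.0], [0.001, -0.001, -1.0]]
force: [-0.3, 0.3, -0.7]
opening: 0.242
grasp_force: 4.1
```

Request:
move_arm --increments '[{"xyz": [0,0,0],"roll": 0,"grip": 24.1},{"xyz": [0,0,0],"roll": 0,"grip": 24.1}]'

```text
time_s: 53.2
position: [0.5519, 0.0698, 0.0202]
tcp_rot: [[-0.528, 0.849, 0.003], [0.849, 0.528, -0.0], [-0.002, 0.002, -1.0]]
force: [0.3, 0.5, -0.0]
opening: 0.241
grasp_force: 4.1
```

Request:
move_arm --increments '[{"xyz": [0,0,4],"roll": 0,"grip": 24.1},{"xyz": [0,0,3],"roll": 0,"grip": 24.1},{"xyz": [0,0,2],"roll": 0,"grip": 24.1},{"xyz": [0,0,0],"roll": 0,"grip": 24.1},{"xyz": [0,0,0],"roll": 0,"grip": 24.1}]'

```text
time_s: 53.62
position: [0.5506, 0.0701, 0.0099]
tcp_rot: [[-0.528, 0.849, -0.0], [0.849, 0.528, 0.0], [0.0, -0.0, -1.0]]
force: [0.0, 0.2, -0.6]
opening: 0.243
grasp_force: 4.1
```

Request:
move_arm --increments '[{"xyz": [0,0,0.8],"roll": 0,"grip": 24.1},{"xyz": [0,0,0],"roll": 0,"grip": 24.1},{"xyz": [0,0,0],"roll": 0,"grip": 24.1}]'

```text
time_s: 53.87
position: [0.5506, 0.0701, 0.0095]
tcp_rot: [[-0.528, 0.849, 0.0], [0.849, 0.528, -0.0], [-0.0, 0.0, -1.0]]
force: [-1.1, 0.5, 3.6]
opening: 0.238
grasp_force: 4.4
```

Request:
move_arm --increments '[{"xyz": [0,0,-0.5],"roll": 0,"grip": 25},{"xyz": [0,0,0],"roll": 0,"grip": 28},{"xyz": [0,0,0],"roll": 0,"grip": 31},{"xyz": [0,0,0],"roll": 0,"grip": 33},{"xyz": [0,0,-6],"roll": 0,"grip": 34}]'

```text
time_s: 54.28
position: [0.5497, 0.0701, 0.0148]
tcp_rot: [[-0.528, 0.849, -0.002], [0.849, 0.528, 0.0], [0.001, -0.002, -1.0]]
force: [0.7, 0.1, -0.5]
opening: 0.33
grasp_force: 0.0
```

Request:
move_arm --increments '[{"xyz": [0,0,-20],"roll": 0,"grip": 34},{"xyz": [0,0,-35],"roll": 0,"grip": 34},{"xyz": [0,0,-40],"roll": 0,"grip": 32},{"xyz": [0,0,-40],"roll": 0,"grip": 30},{"xyz": [-35,-9,-10],"roll": 0,"grip": 30}]'

```text
time_s: 54.7
position: [0.5622, 0.04, 0.1667]
tcp_rot: [[-0.533, 0.846, 0.007], [0.846, 0.533, 0.002], [-0.002, 0.007, -1.0]]
force: [1.3, 0.8, -0.7]
opening: 0.305
grasp_force: 0.0
```

Request:
move_arm --increments '[{"xyz": [-35,-9,0],"roll": 0,"grip": 30},{"xyz": [-10,-3,0],"roll": 0,"grip": 30},{"xyz": [0,0,0],"roll": 0,"grip": 30}]'

```text
time_s: 54.95
position: [0.5763, -0.0117, 0.1615]
tcp_rot: [[-0.525, 0.851, 0.002], [0.851, 0.525, -0.001], [-0.002, 0.002, -1.0]]
force: [-0.0, -0.1, -1.0]
opening: 0.302
grasp_force: 0.0
```

Run:
```python
from h import *
im,d,K,T=trans("wrist","wrist19.png"); pca(zf=.007)
```

```text
tr conf 0.83 n 1266 flange rect (553.2, 68.8, 36.1, 24.8, 28.1) can [0.5531 0.069  0.0156] circ [553.1  68.9] 9.4 row/col [124. 344.]
tr conf 0.71 n 1114 flange rect (577.7, 33.3, 35.5, 24.3, 29.8) can [0.5774 0.0334 0.0156] circ [577.4  33.4] 9.5 row/col [180. 346.]
tcp [ 0.574  -0.0086  0.1602] yang 31.8 0.302 F [0.7 0.6 0. ] 0.0 t 55.05 q6 -44
conf 0.95 n 1235 centre [0.5531 0.0688] long axis 27.0 sd mm [6.5 8.8] can [0.5531 0.0689 0.0157]
conf 0.86 n 1142 centre [0.5777 0.0335] long axis 31.0 sd mm [6.7 8.9] can [0.5773 0.0334 0.0156]
conf 0.73 n 861 centre [ 0.663  -0.1452] long axis 34.8 sd mm [ 3.9 26.3] can [ 0.6381 -0.1393  0.0362]
```

Request:
move_arm --increments '[{"xyz": [-33.7,-8.4,0],"roll": 0,"grip": 30},{"xyz": [-33.7,-8.4,0],"roll": 0,"grip": 30},{"xyz": [-33.7,-8.4,0],"roll": 0,"grip": 30},{"xyz": [-33.7,-8.4,0],"roll": 0,"grip": 30},{"xyz": [-33.7,-8.4,0],"roll": 0,"grip": 30}]'

```text
time_s: 55.57
position: [0.6282, -0.1735, 0.1599]
tcp_rot: [[-0.53, 0.848, -0.002], [0.848, 0.53, 0.001], [0.002, -0.001, -1.0]]
force: [1.0, -0.6, 0.4]
opening: 0.302
grasp_force: 0.0
```

Request:
move_arm --increments '[{"xyz": [-33.7,-8.4,0],"roll": 0,"grip": 30},{"xyz": [-33.7,-8.4,0],"roll": 0,"grip": 30},{"xyz": [-33.7,-8.4,0],"roll": 0,"grip": 30},{"xyz": [0,0,0],"roll": 0.12,"grip": 30},{"xyz": [0,0,0],"roll": 0.12,"grip": 30}]'

```text
time_s: 55.98
position: [0.6605, -0.2741, 0.1593]
tcp_rot: [[-0.304, 0.953, -0.001], [0.953, 0.304, 0.001], [0.001, -0.001, -1.0]]
force: [-0.3, 0.4, -1.5]
opening: 0.295
grasp_force: 0.0
```

Request:
move_arm --increments '[{"xyz": [0,0,0],"roll": 0.12,"grip": 30},{"xyz": [0,0,0],"roll": 0.12,"grip": 30},{"xyz": [0,0,0],"roll": 0.12,"grip": 30},{"xyz": [0,0,0],"roll": 0.12,"grip": 30},{"xyz": [0,0,0],"roll": 0.12,"grip": 30}]'

```text
time_s: 56.4
position: [0.6601, -0.271, 0.1596]
tcp_rot: [[0.284, 0.959, -0.002], [0.959, -0.284, 0.002], [0.001, -0.002, -1.0]]
force: [0.4, 0.4, 0.4]
opening: 0.297
grasp_force: 0.0
```

Request:
move_arm --increments '[{"xyz": [0,0,0],"roll": 0.12,"grip": 30},{"xyz": [0,0,0],"roll": 0.12,"grip": 30},{"xyz": [0,0,0],"roll": 0.12,"grip": 30},{"xyz": [0,0,0],"roll": 0.12,"grip": 30},{"xyz": [0,0,0],"roll": 0.12,"grip": 30}]'

```text
time_s: 56.82
position: [0.6601, -0.2709, 0.1596]
tcp_rot: [[0.775, 0.631, -0.002], [0.631, -0.775, 0.002], [-0.001, -0.003, -1.0]]
force: [-0.8, 0.6, 0.2]
opening: 0.302
grasp_force: 0.0
```

Request:
move_arm --increments '[{"xyz": [0,0,0],"roll": 0.12,"grip": 30},{"xyz": [0,0,0],"roll": 0.06,"grip": 30},{"xyz": [0,0,0],"roll": 0,"grip": 30}]'

```text
time_s: 57.07
position: [0.6602, -0.2711, 0.1597]
tcp_rot: [[0.874, 0.487, -0.002], [0.487, -0.874, 0.002], [-0.001, -0.002, -1.0]]
force: [0.0, 0.6, 0.2]
opening: 0.301
grasp_force: 0.0
```

Run:
```python
from h import *
im,d,K,T=shot("wrist","wrist20.png")
s=bot.read_state(); R=np.array(s["tcp_rot"]); print(np.round(s["position"],4),R.round(3).tolist(),s["opening"])
C=cloud(np.mgrid[:480,:640][0]<285,d,K,T)
m=(C[:,2]>.098)&(C[:,2]<.115)&(np.hypot(C[:,0]-.67,C[:,1]+.265)<.07)
p=C[m]; print("pull",m.sum(),rect(p), ((p.mean(0)-s["position"])@R).round(4))
```

```text
[ 0.6602 -0.2714  0.1598] [[0.873, 0.489, -0.002], [0.489, -0.873, 0.001], [-0.001, -0.002, -1.0]] 0.29953184291152946
pull 1547 (674.2, -264.1, 54.5, 9.8, 28.9) [0.0173 0.0005 0.0541]
```

Aligned over the pull. Descend 67 mm, narrow the fingers and push shut.

Request:
move_arm --increments '[{"xyz": [0,-1,20],"roll": 0,"grip": 30},{"xyz": [0,0,25],"roll": 0,"grip": 30},{"xyz": [0,0,15],"roll": 0,"grip": 30},{"xyz": [0,0,7],"roll": 0,"grip": 30},{"xyz": [0,0,0],"roll": 0,"grip": 26}]'

```text
time_s: 57.53
position: [0.6585, -0.2709, 0.091]
tcp_rot: [[0.873, 0.487, -0.004], [0.487, -0.873, 0.003], [-0.003, -0.005, -1.0]]
force: [0.8, 0.2, -0.4]
opening: 0.283
grasp_force: 0.0
```

Request:
move_arm --increments '[{"xyz": [0,0,0],"roll": 0,"grip": 22},{"xyz": [0,0,0],"roll": 0,"grip": 20},{"xyz": [0,0,0],"roll": 0,"grip": 20},{"xyz": [0,-2,0],"roll": 0,"grip": 20},{"xyz": [0,-3,0],"roll": 0,"grip": 20}]'

```text
time_s: 57.95
position: [0.6579, -0.2685, 0.0947]
tcp_rot: [[0.874, 0.486, 0.002], [0.486, -0.874, -0.001], [0.001, 0.002, -1.0]]
force: [-0.6, 0.4, 0.6]
opening: 0.201
grasp_force: 0.0
```

Request:
move_arm --increments '[{"xyz": [0,-4,0],"roll": 0,"grip": 20},{"xyz": [0,-4,0],"roll": 0,"grip": 20},{"xyz": [0,-4,0],"roll": 0,"grip": 20},{"xyz": [0,-4,0],"roll": 0,"grip": 20},{"xyz": [0,-4,0],"roll": 0,"grip": 20}]'

```text
time_s: 58.37
position: [0.6477, -0.2504, 0.0938]
tcp_rot: [[0.874, 0.486, 0.001], [0.486, -0.874, -0.0], [0.0, 0.001, -1.0]]
force: [0.9, -0.9, 0.9]
opening: 0.197
grasp_force: 0.7
```

Request:
move_arm --increments '[{"xyz": [0,-4,0],"roll": 0,"grip": 20},{"xyz": [0,-4,0],"roll": 0,"grip": 20},{"xyz": [0,-4,0],"roll": 0,"grip": 20},{"xyz": [0,-4,0],"roll": 0,"grip": 20},{"xyz": [0,-4,0],"roll": 0,"grip": 20}]'

```text
time_s: 58.78
position: [0.6379, -0.2328, 0.0936]
tcp_rot: [[0.874, 0.486, 0.0], [0.486, -0.874, 0.0], [0.0, 0.0, -1.0]]
force: [1.2, -0.5, 0.8]
opening: 0.202
grasp_force: 0.7
```

Request:
move_arm --increments '[{"xyz": [0,-4,0],"roll": 0,"grip": 20},{"xyz": [0,-4,0],"roll": 0,"grip": 20},{"xyz": [0,-4,0],"roll": 0,"grip": 20},{"xyz": [0,-4,0],"roll": 0,"grip": 20},{"xyz": [0,-4,0],"roll": 0,"grip": 20}]'

```text
time_s: 59.2
position: [0.6281, -0.2153, 0.0936]
tcp_rot: [[0.874, 0.486, 0.0], [0.486, -0.874, 0.0], [0.0, -0.0, -1.0]]
force: [0.6, -1.0, 0.8]
opening: 0.199
grasp_force: 0.7
```

Request:
move_arm --increments '[{"xyz": [0,-4,0],"roll": 0,"grip": 20},{"xyz": [0,-4,0],"roll": 0,"grip": 20},{"xyz": [0,-4,0],"roll": 0,"grip": 20},{"xyz": [0,-4,0],"roll": 0,"grip": 20},{"xyz": [0,-4,0],"roll": 0,"grip": 20}]'

```text
time_s: 59.62
position: [0.6184, -0.1978, 0.0936]
tcp_rot: [[0.874, 0.486, -0.0], [0.486, -0.874, 0.0], [-0.0, -0.0, -1.0]]
force: [2.2, -0.9, -0.5]
opening: 0.202
grasp_force: 0.7
```

Request:
move_arm --increments '[{"xyz": [0,-4,0],"roll": 0,"grip": 20},{"xyz": [0,-4,0],"roll": 0,"grip": 20},{"xyz": [0,-4,0],"roll": 0,"grip": 20},{"xyz": [0,-4,0],"roll": 0,"grip": 20},{"xyz": [0,-4,0],"roll": 0,"grip": 20}]'

```text
time_s: 60.03
position: [0.6087, -0.1803, 0.0936]
tcp_rot: [[0.874, 0.486, 0.0], [0.486, -0.874, 0.0], [0.0, -0.0, -1.0]]
force: [0.9, -0.6, -0.2]
opening: 0.197
grasp_force: 0.7
```

Request:
move_arm --increments '[{"xyz": [0,-2,0],"roll": 0,"grip": 20},{"xyz": [0,-2,0],"roll": 0,"grip": 20},{"xyz": [0,-1.5,0],"roll": 0,"grip": 20},{"xyz": [0,-1,0],"roll": 0,"grip": 20},{"xyz": [0,-1,0],"roll": 0,"grip": 20}]'

```text
time_s: 60.45
position: [0.6051, -0.1742, 0.0936]
tcp_rot: [[0.874, 0.486, -0.0], [0.486, -0.874, -0.0], [-0.0, -0.0, -1.0]]
force: [1.0, -1.3, -0.3]
opening: 0.2
grasp_force: 0.6
```

Request:
move_arm --increments '[{"xyz": [0,-0.7,0],"roll": 0,"grip": 20},{"xyz": [0,-0.7,0],"roll": 0,"grip": 20},{"xyz": [0,-0.6,0],"roll": 0,"grip": 20},{"xyz": [0,-0.5,0],"roll": 0,"grip": 20},{"xyz": [0,-0.5,0],"roll": 0,"grip": 20}]'

```text
time_s: 60.87
position: [0.6037, -0.1715, 0.0936]
tcp_rot: [[0.874, 0.486, -0.0], [0.486, -0.874, 0.0], [-0.0, -0.0, -1.0]]
force: [-0.0, -1.0, 0.1]
opening: 0.201
grasp_force: 0.6
```

Request:
move_arm --increments '[{"xyz": [0,-0.5,0],"roll": 0,"grip": 20},{"xyz": [0,-0.5,0],"roll": 0,"grip": 20},{"xyz": [0,-0.5,0],"roll": 0,"grip": 20}]'

```text
time_s: 61.12
position: [0.6034, -0.171, 0.0936]
tcp_rot: [[0.874, 0.486, 0.001], [0.486, -0.874, -0.002], [0.0, 0.002, -1.0]]
force: [1.9, -4.2, -2.7]
opening: 0.201
grasp_force: 2.2
```

Request:
move_arm --increments '[{"xyz": [0,-0.5,0],"roll": 0,"grip": 20},{"xyz": [0,-0.5,0],"roll": 0,"grip": 20}]'

```text
time_s: 61.28
position: [0.6034, -0.171, 0.0936]
tcp_rot: [[0.874, 0.486, 0.002], [0.486, -0.874, -0.003], [0.0, 0.004, -1.0]]
force: [2.5, -6.7, -4.4]
opening: 0.201
grasp_force: 3.4
```

Request:
move_arm --increments '[{"xyz": [0,4.5,0],"roll": 0,"grip": 20},{"xyz": [0,0,0],"roll": 0,"grip": 24},{"xyz": [0,0,-20],"roll": 0,"grip": 28},{"xyz": [0,0,-35],"roll": 0,"grip": 30},{"xyz": [0,0,-40],"roll": 0,"grip": 30}]'

```text
time_s: 61.7
position: [0.6021, -0.1715, 0.187]
tcp_rot: [[0.874, 0.486, -0.008], [0.486, -0.874, 0.005], [-0.004, -0.008, -1.0]]
force: [0.8, -0.6, 0.2]
opening: 0.286
grasp_force: 0.0
```

Request:
move_arm --increments '[{"xyz": [0,0,-40],"roll": 0,"grip": 30},{"xyz": [0,0,-20],"roll": 0,"grip": 30},{"xyz": [0,0,0],"roll": 0,"grip": 30},{"xyz": [0,0,0],"roll": 0,"grip": 30}]'

```text
time_s: 62.03
position: [0.6047, -0.1727, 0.2501]
tcp_rot: [[0.874, 0.486, 0.002], [0.486, -0.874, -0.0], [0.001, 0.001, -1.0]]
force: [0.6, 0.5, -1.5]
opening: 0.299
grasp_force: 0.0
```

Run:
```python
from h import *
im,d,K,T=trans("wrist","wrist21.png"); 
C=cloud(np.mgrid[:480,:640][0]<285,d,K,T)
m=(C[:,2]>.098)&(C[:,2]<.115)&(np.hypot(C[:,0]-.605,C[:,1]+.175)<.08)
p=C[m]; print("pull",m.sum(),rect(p))
im,d,K,T=trans("side","side21.png")
for n in ["flux","glue"]: print(n,[(round(r["conf"],2),np.round(w(T,r["at"]),3).tolist()) for r in bot.spot_in(n,"side")][:2])
```

```text
tr conf 0.83 n 797 flange rect (553.9, 69.2, 32.4, 31.5, 78.8) can [0.5543 0.0681 0.0156] circ [554.1  68.2] 9.8 row/col [137.  81.]
tr conf 0.72 n 723 flange rect (578.5, 32.5, 33.7, 25.0, 27.1) can [0.5786 0.0325 0.0157] circ [578.4  32.7] 9.5 row/col [133. 124.]
tcp [ 0.6033 -0.1723  0.247 ] yang -60.9 0.303 F [ 0.   0.2 -0.7] 0.0 t 62.1333 q6 35
pull 1288 (604.7, -174.9, 89.4, 9.6, 29.4)
tr conf 0.85 n 284 flange rect (552.2, 71.3, 35.2, 25.3, 13.5) can [0.5524 0.071  0.0137] circ [551.9  71.5] 10.1 row/col [352. 370.]
tr conf 0.65 n 261 flange rect (577.5, 34.4, 28.7, 30.0, 83.4) can [0.5766 0.0352 0.0135] circ [576.9  35.9] 10.8 row/col [335. 350.]
tcp [ 0.6033 -0.1724  0.2463] yang -60.9 0.3 F [ 0.5  0.7 -0.1] 0.0 t 62.2333 q6 35
flux [(0.87, [0.734, -0.031, 0.04])]
glue [(0.96, [0.793, -0.036, 0.031])]
```

View pics/wrist21.png

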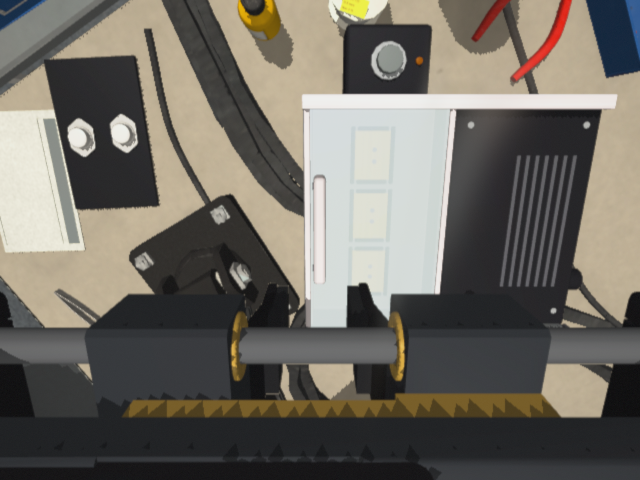

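The last view shows the guard fully shut with its pull at (320,229). The nests are empty, and both transistors lie side by side on the foam at (81,137) and (124,133). The bottles have not moved and the gripper is clear, so I am handing in.

```bash
python3 -c "
from rig import bot
print(bot.hand_in())"
```

```text
the job is handed in; nothing more can be done
None
```

The job is handed in: both transistors (only two were present) went through the fixture, with START pressed only after the guard was fully shut. They now lie flat side by side on the foam with the guard fully shut again; pinch readings stayed at or below about 5 N, and the run took about 62 s.

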